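Scoop a sample of turned knobs into the inspection tray

ROBOT

A 6-joint arm with a two-finger parallel gripper is mounted at the origin on the work surface. World frame = base frame: x ahead of the robot, y to its left, z up, the work surface at z = 0. Lengths are in m, angles in rad, forces in N, time in s.
With the tool pointing down it reaches from about 0.25 to 0.8 m from the base axis. Payload 8.5 kg.
Tool frame: the origin (TCP) lies on the centre line of the jaws, within the pads' length; the fingertips stand 8 mm ahead of it and the grasp point (between the pads) lies 11 mm behind it; z points along the fingers, y is the direction in which the jaws open and shut (so a half turn about z gives the same grasp; the last joint's range is limited). The gripper opens to 85 mm and grips with 20 to 120 N. Pads are 22 mm wide; open, the fingers measure 114 mm over their backs; the gripper's body (76 mm by 85 mm) begins 54 mm behind the grasp point. The pads swing forward as they close: fully open they stand 13 mm farther back than shut.
Start: joints at [-1.331, 0.238, -0.013, 1.319, 0, 1.571], TCP at [0.125, -0.51, 0.239] pointing down, gripper open.
Joint ranges: [-2.66, 2.66], [-1.03, 1.9], [-1.14, 1.46], [-1.82, 2.27], [-1.45, 1.34], [-3.14, 3.14]. Speed limits (rad/s): [2.22, 2.22, 2.79, 3.14, 3.14, 3.14].

INTERFACE

Orientations are given as a unit quaternion [x, y, z, w].
In Python, from cell import * gives the robot as it stands. The module is installed in compiled form; this text tells all that it offers.
- The arm moves only by the shell command python3 -m inch 'ROWS' [FORCE]. ROWS is JSON, a list of rows, each an object of numbers: "x", "y", "z": the shift along the tool's x, y, z in units of 40 mm (1.0 is 40 mm); "wx", "wy", "wz": the turn, a rotation vector about the tool's x, y, z in rad; "claw": the opening, from -1 (shut) to 1 (fully open). In form: [{"x": .., "y": .., "z": .., "wx": .., "wy": .., "wz": .., "claw": ..}, ...]. A call has 1 to 10 rows; each row is the pose to reach, as a shift and turn from the pose measured when the call began, along the tool's axes at that moment; what a row does not reach only later rows make up. A row lasts 1/12 s, in which the tool goes at most 41.7 mm and 7.16 degrees, less where a joint would pass 70% of its speed; a pose out of reach is approached as far as the arm can. A call with a gripper value outside its range is refused whole. The fingers move at their own pace and stop on an object; FORCE is the grip in N (left out, the last holds). Time passes only in rows, so rows that repeat a pose let the fingers close. It gives the time, the measured TCP pose, the force and the opening at its end, in the units of the state.
- get_obs(): the state, without advancing time (a new reading comes with each control period).
- get_image(name): name is "scene" or "top" or "wrist"; returns a dict with "frame" (420x560x3 uint8, red, green, blue), "range_z" (420x560 float32, m along the optical axis (not along the pixel's ray), 0 where there is no reading), "intrinsics" (3x3 intrinsics, pixels), "k1" (the pictures are not rectified: a ray, as slopes to the right and down, at radius r is drawn at 1 + k1 r^2 times it, then the intrinsics apply), "extrinsics" (4x4, takes a point from world to camera coordinates). Camera axes: x right, y down, z forward; pixel columns grow to the right and rows downward; lengths in m; the calibration is good to about 2 mm. A picture is of the moment at which its call begins.
- hand_in(): hands the job in, once; it reports no verdict.
The state is a dict: "time_s": time; "q": joint angles; "dq": joint speeds; "joint_torque": joint torques, N m; "eef_pos": TCP position; "orientation": TCP orientation; "force": force on the tool from outside, world axes, zero at the start; "wrist_torque": the same for the moment, N m; "width": finger opening in m.
Only numpy, scipy, OpenCV 4.12 (cv2) and the standard library are available. Lean on these libraries where they do the work, as an engineer would, in place of code of your own. Each camera call takes 0.05 s, during which the arm holds its last target.

TASK

With the scoop, take at least three of the five aluminium knobs out of the long parts bin and tip them from low down (no drop over 10 cm) into the square steel tray. Do not touch the knobs with the gripper or leave any outside the bin and tray. Then stand the empty scoop upright in the middle of its mat, let go, and leave everything else on the desk where it is.

Things in the scene. Friction and masses are not known exactly. Their poses are not given: they have to be found in the camera images.
- scoop: Steel hand scoop, 200 g, standing on the mat. Pan 90 mm long (x), 96 mm wide (y), floor 2 mm thick; open in front (straight lip at x = +45 mm), side walls 31 mm high from x = -45 to +25 mm, back wall 46 mm high at x = -45 mm. Origin: centre of the pan's underside, x towards the lip, z up. At the start the lip points towards the robot (world -x, within 0.35 rad).
- scoop_handle (a point): Centre of the scoop's upright black rubber blade handle, 96 mm above the underside and 28 mm behind its centre. Blade 14 mm thick (scoop y; grip it across this), 56 mm long (x), 44 mm high (z from 74 to 118 mm), on a neck at the pan's back. Axes as the scoop's.
- bin: Long open grey plastic parts bin, fixed, 240 mm (x) x 118 mm (y), 40 mm high, upright walls 5 mm thick, floor 5 mm; inside 230 x 108 mm. The knobs start flat on its floor in the half nearer the robot (-x; centres at x from -91 to -25 mm); the +x half is free, so that the scoop can be let down there and pushed along the floor to the -x end wall. Origin: centre of its underside.
- tray: Low square open steel tray, fixed to the desk, 180 x 180 mm, 30 mm high, walls and floor 4 mm. Origin: centre of its underside.
- mat: Dark rubber mat fixed, 170 mm (x) x 130 mm (y), 3 mm thick, on which the scoop stands. Origin: centre of its underside.
- knob1: One of five identical turned aluminium knobs: a thick disc with well rounded rims (7 mm), 26 mm across, 18 mm thick, 30 g, lying flat in the bin; smooth, friction about 0.35 on the bin and the scoop. Origin: its centre.
- knob2: One of five identical turned aluminium knobs: a thick disc with well rounded rims (7 mm), 26 mm across, 18 mm thick, 30 g, lying flat in the bin; smooth, friction about 0.35 on the bin and the scoop. Origin: its centre.
- knob3: One of five identical turned aluminium knobs: a thick disc with well rounded rims (7 mm), 26 mm across, 18 mm thick, 30 g, lying flat in the bin; smooth, friction about 0.35 on the bin and the scoop. Origin: its centre.
- knob4: One of five identical turned aluminium knobs: a thick disc with well rounded rims (7 mm), 26 mm across, 18 mm thick, 30 g, lying flat in the bin; smooth, friction about 0.35 on the bin and the scoop. Origin: its centre.
- knob5: One of five identical turned aluminium knobs: a thick disc with well rounded rims (7 mm), 26 mm across, 18 mm thick, 30 g, lying flat in the bin; smooth, friction about 0.35 on the bin and the scoop. Origin: its centre.
- mouse: Bystander, loose: black computer mouse, 60 mm (x) x 100 mm (y), 33 mm high. Origin: centre of its underside.
- tape: Bystander, loose: green roll of tape, 90 mm across, 25 mm high. Origin: centre of its underside.
- stylus_case: Bystander, loose: flat clear case 70 x 110 x 23 mm. Origin: centre of its underside.
- carton: Bystander, loose: cardboard box 70 x 70 x 120 mm high. Origin: centre of its underside.
- cleaner: Bystander, loose: white bottle 60 mm across, 150 mm high. Origin: centre of its underside.
There are look-alikes about, which are no part of the job. What is shaped like the scoop but red is not meant. Several things look just like the mat: the one meant starts farthest from the robot's base.

How it is judged:
By the outcome, as a careful person would: the job done as asked, in the order asked, and still so for the second after the job is handed in, with the robot touching nothing.
It also fails if it takes over 64 s, if anything falls off the work surface, if the arm or the gripper's body presses on something with over 40 N, if the wrist force passes 120 N, or if a joint passes its speed limit or range.

## Working session

There is one attempt and no reset: what is moved stays moved. The work goes in short steps, Python scripts to look and compute and a shell command to move; the robot and the scene stay as the last step left them, time stands still between calls to the robot, and variables do not carry over. Pictures are saved under pics/ and viewed, and the job is handed in when it is done.

```bash
mkdir -p pics; ls; cat > h.py <<'E'
from cell import *
import numpy as np, cv2
from scipy.spatial.transform import Rotation as R
def cloud(im):
    d=im["range_z"].astype(float);K=np.array(im["intrinsics"]);k1=im["k1"];h,w=d.shape
    u,v=np.meshgrid(np.arange(w),np.arange(h))
    p=cv2.undistortPoints(np.stack([u,v],-1).reshape(-1,1,2).astype(np.float64),K,np.array([k1,0,0,0,0.])).reshape(h,w,2)
    P=np.stack([p[...,0]*d,p[...,1]*d,d],-1)
    T=np.linalg.inv(np.array(im["extrinsics"]))
    W=P@T[:3,:3].T+T[:3,3]
    W[d<=0]=np.nan
    return W
def save(im,name): cv2.imwrite("pics/"+name+".png",cv2.cvtColor(im["frame"],cv2.COLOR_RGB2BGR))
E
python3 - <<'E'
from h import *
import pickle
o=get_obs();print({k:np.round(v,3) for k,v in o.items()})
for n in ["scene","top","wrist"]:
    im=get_image(n);save(im,n+"0");pickle.dump(im,open(n+"0.pkl","wb"));print(n,im["k1"],np.round(im["intrinsics"],1).tolist(),np.round(np.linalg.inv(im["extrinsics"]),3).tolist())
E
```

```text
pics
{'time_s': np.float64(0.0), 'q': array([-1.331,  0.239, -0.014,  1.319,  0.   ,  1.571]), 'dq': array([-0.   ,  0.001, -0.   , -0.   , -0.   , -0.001]), 'joint_torque': array([ 1.0000e-03, -5.3878e+01,  3.4644e+01,  1.8000e-02, -0.0000e+00,
        0.0000e+00]), 'eef_pos': array([ 0.125, -0.51 ,  0.239]), 'orientation': array([ 0.993,  0.12 , -0.   , -0.001]), 'force': array([ 0.134, -0.049,  0.412]), 'wrist_torque': array([0.025, 0.043, 0.006]), 'width': np.float64(0.085)}
scene 0.019578814282171255 [[387.1, 0.0, 275.3], [0.0, 387.1, 210.3], [0.0, 0.0, 1.0]] [[0.661, 0.445, -0.604, 1.098], [0.75, -0.375, 0.545, -0.553], [0.016, -0.813, -0.582, 0.681], [0.0, 0.0, 0.0, 1.0]]
top 0.027995648409596126 [[456.5, 0.0, 282.1], [0.0, 456.5, 207.9], [0.0, 0.0, 1.0]] [[0.022, -0.999, 0.038, 0.444], [-1.0, -0.021, 0.012, -0.014], [-0.011, -0.038, -0.999, 1.346], [0.0, 0.0, 0.0, 1.0]]
wrist -0.07010198212522735 [[333.6, 0.0, 279.8], [0.0, 333.6, 211.3], [0.0, 0.0, 1.0]] [[0.236, -0.918, -0.317, 0.205], [-0.972, -0.224, -0.077, -0.489], [-0.001, 0.326, -0.945, 0.374], [0.0, 0.0, 0.0, 1.0]]
```

View pics/top0.png

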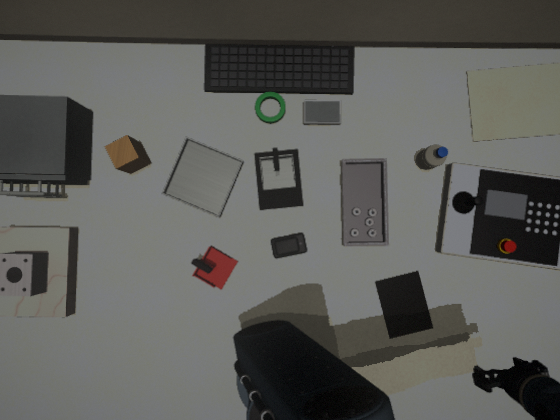

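View pics/scene0.png

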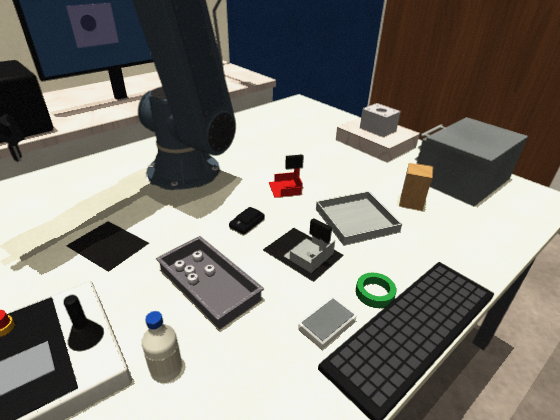

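The top view shows the scoop on the mat at about (278,175), the bin at (364,202) with five knobs in its lower (near) half, the tray at (204,177) turned about 25°, the red decoy at (215,265), the mouse at (289,245), the tape at (270,107), the carton at (128,152) and the cleaner at (433,156). Next I'll measure them.

```bash
cat > m.py <<'E'
from h import *
import pickle
im=pickle.load(open("top0.pkl","rb"));W=cloud(im);F=im["frame"].astype(int)
ims=pickle.load(open("scene0.pkl","rb"));S=cloud(ims)
def reg(W,x,y,z):
    return (W[...,0]>x[0])&(W[...,0]<x[1])&(W[...,1]>y[0])&(W[...,1]<y[1])&(W[...,2]>z[0])&(W[...,2]<z[1])
for (u,v) in [(278,178),(262,200),(275,152),(270,165),(204,177),(364,180),(343,200),(215,265),(289,245),(270,107),(128,152),(433,156),(322,112),(355,212),(370,212),(355,232),(364,222),(375,222),(230,120),(300,130)]:
    print((u,v),np.round(W[v,u],3))
def rect(mask,W):
    p=W[mask][:,:2].astype(np.float32)
    r=cv2.minAreaRect(p);print(len(p),np.round(r[0],4),np.round(r[1],4),round(r[2],2)); return r
print("bin");rect(reg(W,(0.3,.65),(-.29,-.11),(.030,.046)),W)
print("binS");rect(reg(S,(0.3,.65),(-.29,-.11),(.035,.046)),S)
print("tray");rect(reg(W,(0.3,.65),(.08,.4),(.02,.034)),W)
print("trayS");rect(reg(S,(0.33,.65),(.08,.4),(.024,.034)),S)
dark=(F.sum(-1)<120)
print("mat");rect(reg(W,(0.38,.62),(-.07,.1),(-.01,.012))&dark,W)
print("handle top");rect(reg(W,(0.38,.62),(-.07,.1),(.11,.13)),W)
print("handle topS");rect(reg(S,(0.38,.62),(-.07,.1),(.08,.13)),S)
print("scoop S");rect(reg(S,(0.38,.62),(-.07,.1),(.02,.06)),S)
print("scoop T");rect(reg(W,(0.38,.62),(-.07,.1),(.02,.06)),W)
E
python3 m.py
python3 - <<'E'
import cv2
a=cv2.imread("pics/top0.png")[120:270,150:420];cv2.imwrite("pics/topcrop.png",cv2.resize(a,None,fx=2.9,fy=2.9,interpolation=cv2.INTER_CUBIC))
E
```

```text
(278, 178) [0.582 0.017 0.006]
(262, 200) [0.516 0.062 0.006]
(275, 152) [0.641 0.024 0.116]
(270, 165) [0.619 0.041 0.009]
(204, 177) [0.581 0.236 0.001]
(364, 180) [ 0.582 -0.237 -0.002]
(343, 200) [ 0.519 -0.171  0.039]
(215, 265) [0.323 0.195 0.006]
(289, 245) [ 0.387 -0.02   0.035]
(270, 107) [ 0.794  0.045 -0.002]
(128, 152) [0.632 0.421 0.12 ]
(433, 156) [ 0.639 -0.403  0.111]
(322, 112) [ 0.777 -0.108  0.02 ]
(355, 212) [ 0.486 -0.209  0.023]
(370, 212) [ 0.487 -0.252  0.02 ]
(355, 232) [ 0.428 -0.209  0.025]
(364, 222) [ 0.458 -0.238  0.004]
(375, 222) [ 0.459 -0.27   0.004]
(230, 120) [ 0.753  0.163 -0.001]
(300, 130) [ 0.727 -0.045 -0.002]
bin
696 [ 0.5168 -0.2304] [0.2496 0.1238] 1.3
binS
836 [ 0.5149 -0.2314] [0.2533 0.1232] 1.46
tray
368 [0.519  0.2089] [0.3667 0.2568] 25.01
trayS
373 [0.4899 0.2559] [0.3167 0.2819] 1.21
mat
970 [0.5156 0.0087] [0.2246 0.126 ] 6.95
handle top
41 [0.6092 0.019 ] [0.0196 0.0137] 1.48
handle topS
120 [0.6086 0.0153] [0.0151 0.0229] 83.84
scoop S
355 [ 0.5003 -0.0006] [0.2556 0.099 ] 9.33
scoop T
362 [0.5004 0.0011] [0.2555 0.0969] 9.77
```

View pics/topcrop.png

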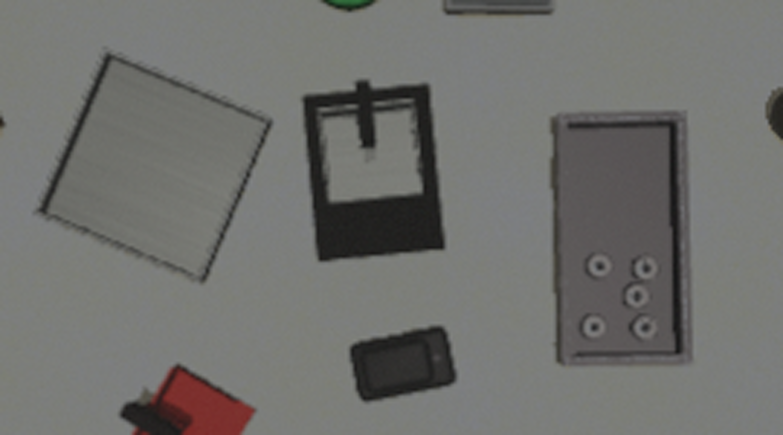

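The crop shows the mat's corners at about (304,97), (428,85), (443,248) and (319,260), and the scoop's lip edge from (330,203) to (424,194). I'll project these onto their known heights.

```bash
cat >> h.py <<'E'
def ray(im,u,v,z):
    K=np.array(im["intrinsics"])
    p=cv2.undistortPoints(np.array([[[u,v]]],float),K,np.array([im["k1"],0,0,0,0.])).ravel()
    T=np.linalg.inv(np.array(im["extrinsics"]));d=T[:3,:3]@np.array([p[0],p[1],1.]);o=T[:3,3]
    return o+d*(z-o[2])/d[2]
def proj(im,P):
    T=np.array(im["extrinsics"]);K=np.array(im["intrinsics"]);P=np.atleast_2d(P).astype(float)
    return cv2.projectPoints(P,cv2.Rodrigues(T[:3,:3])[0],T[:3,3],K,np.array([im["k1"],0,0,0,0.]))[0].reshape(-1,2)
E
cat > m2.py <<'E'
from h import *
import pickle
im=pickle.load(open("top0.pkl","rb"));W=cloud(im);F=im["frame"].astype(int)
ims=pickle.load(open("scene0.pkl","rb"));S=cloud(ims)
def c(u,v,z): return np.round(ray(im,150+(u+.5)/2.9-.5,120+(v+.5)/2.9-.5,z),4)
print("mat",[c(*p,.003)[:2].tolist() for p in [(304,97),(428,85),(443,248),(319,260)]])
print("lip",[c(*p,.005)[:2].tolist() for p in [(330,203),(424,194)]])
print("tray",[c(*p,.03)[:2].tolist() for p in [(107,52),(271,121),(203,281),(42,211)]])
print("bin",[c(*p,.04)[:2].tolist() for p in [(557,114),(687,112),(691,362),(559,362)]])
print("handle top",[c(*p,.121)[:2].tolist() for p in [(362,82),(369,147)]])
print("knobs",[c(*p,.023)[:2].tolist() for p in [(599,265),(645,267),(637,296),(594,326),(644,327)]])
def reg(W,x,y,z):
    return (W[...,0]>x[0])&(W[...,0]<x[1])&(W[...,1]>y[0])&(W[...,1]<y[1])&(W[...,2]>z[0])&(W[...,2]<z[1])
def rect(n,m,W):
    p=W[m][:,:2].astype(np.float32);r=cv2.minAreaRect(p);print(n,len(p),np.round(r[0],4),np.round(r[1],4),round(r[2],2),np.round(p.min(0),3),np.round(p.max(0),3))
for n,A in (("T",W),("S",S)):
    rect(n+"handle",reg(A,(.5,.72),(-.07,.1),(.085,.13)),A)
    rect(n+"pan",reg(A,(.5,.72),(-.07,.1),(.02,.06)),A)
    rect(n+"all",reg(A,(.5,.72),(-.07,.1),(.012,.14)),A)
    p=A[reg(A,(.5,.72),(-.07,.1),(.085,.14))];print("z",np.nanmin(p[:,2]),np.nanmax(p[:,2]))
    p=A[reg(A,(.54,.60),(-.22,-.25+.03),(-.02,.03))] if 0 else A[reg(A,(.54,.6),(-.26,-.2),(-.02,.03))];print("binfloor",np.median(p[:,2]))
    p=A[reg(A,(.54,.6),(.2,.28),(-.02,.03))];print("trayfloor",np.median(p[:,2]))
    rect(n+"tape",reg(A,(.74,.86),(0,.1),(.012,.04)),A)
E
python3 m2.py
python3 - <<'E'
import cv2
a=cv2.imread("pics/scene0.png")[190:290,230:410];cv2.imwrite("pics/scenecrop.png",cv2.resize(a,None,fx=4,fy=4,interpolation=cv2.INTER_CUBIC))
E
```

```text
mat [[0.6546, 0.0878], [0.6694, -0.0383], [0.5035, -0.0569], [0.4886, 0.0686]]
lip [[0.5467, 0.0587], [0.5578, -0.0365]]
tray [[0.6914, 0.2841], [0.6256, 0.1182], [0.4644, 0.1819], [0.5307, 0.3443]]
bin [[0.6368, -0.1657], [0.6412, -0.2935], [0.3952, -0.3007], [0.3922, -0.1717]]
handle top [[0.6511, 0.0253], [0.5906, 0.0174]]
knobs [[0.4889, -0.212], [0.4879, -0.2577], [0.4589, -0.2502], [0.4281, -0.208], [0.4282, -0.2575]]
Thandle 113 [0.6266 0.021 ] [0.0565 0.0139] 7.06 [0.598 0.012] [0.655 0.029]
Tpan 118 [0.6084 0.0187] [0.071  0.0959] 7.05 [ 0.568 -0.033] [0.648 0.07 ]
Tall 248 [0.6141 0.0195] [0.0816 0.0965] 7.65 [ 0.568 -0.033] [0.655 0.07 ]
z 0.08507101012623908 0.12524444616222374
binfloor 0.0038329458973547226
trayfloor 0.0029450063206126753
Ttape 721 [0.8025 0.0492] [0.1149 0.0971] 1.25 [0.745 0.   ] [0.86  0.099]
Shandle 328 [0.6256 0.0186] [0.0582 0.0166] 7.19 [0.597 0.008] [0.655 0.03 ]
Span 361 [0.609  0.0172] [0.0714 0.0999] 7.54 [ 0.567 -0.035] [0.649 0.071]
Sall 897 [0.614  0.0178] [0.0816 0.0999] 7.58 [ 0.567 -0.035] [0.655 0.071]
z 0.0851000401508819 0.12234813767992436
binfloor 0.004719028696559602
trayfloor 0.0030417494638232956
Stape 1009 [0.8023 0.0496] [0.1149 0.0994] 0.29 [0.745 0.   ] [0.86  0.099]
```

View pics/scenecrop.png

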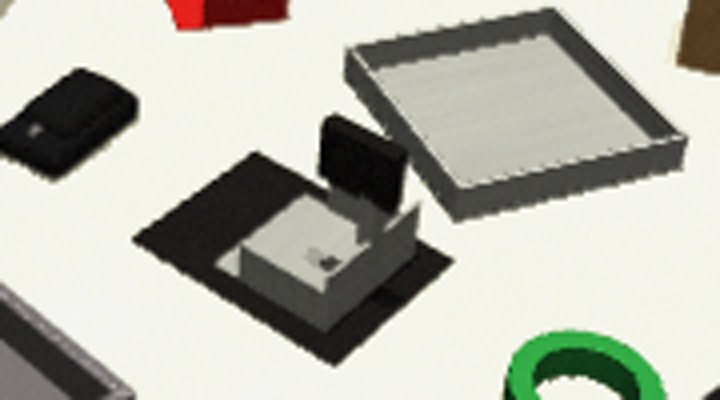

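The measurements agree with the given sizes. In world coordinates:
- **Scoop handle:** (0.626, 0.020), scoop yaw about 187.2°.
- **Mat:** centre (0.579, 0.015), yaw 6.5°.
- **Bin:** centre (0.516, -0.231), yaw 1.4°.
- **Tray:** centre (0.578, 0.232), turned -21.6°.

Next is a helper that works out the moves, then I'll hover over the handle.

```bash
cat >> h.py <<'E'
# tool pose for tool-x yaw (deg) and lip-up tilt th (deg): tool x = -scoop x ; tool y = along jaw ; z down
def toolR(yaw,th=0):
    R0=np.array([[1,0,0],[0,-1,0],[0,0,-1.]])
    return (R.from_euler('z',yaw,degrees=True)*R.from_euler('y',th,degrees=True)).as_matrix()@R0
def cmd(pos,yaw,th=0,base=None):
    o=get_obs();p=np.array(o["eef_pos"]);Q=R.from_quat(o["orientation"])
    s=Q.inv().apply(np.array(pos)-p)/.04; w=(Q.inv()*R.from_matrix(toolR(yaw,th))).as_rotvec()
    rows=max(np.linalg.norm(s)*.04/.0417,np.degrees(np.linalg.norm(w))/7.16)
    print("xyz",np.round(s,3),"w",np.round(w,4),"rows>=",round(rows,1))
def st():
    o=get_obs();Q=R.from_quat(o["orientation"]).as_matrix()
    yaw=np.degrees(np.arctan2(Q[1,0],Q[0,0])); th=np.degrees(np.arctan2(-Q[2,0],np.hypot(Q[0,0],Q[1,0])))
    print("t",round(float(o["time_s"]),2),"p",np.round(o["eef_pos"],4),"yaw",round(yaw,2),"th",round(th,2),"roll",round(float(np.degrees(np.arcsin(Q[2,1]))),2),"F",np.round(o["force"],1),"T",np.round(o["wrist_torque"],2),"w",round(float(o["width"]),4),"q",np.round(o["q"],2))
E
python3 -c "
from h import *
st();cmd([.626,.020,.17],7.2)"
```

```text
t 0.15 p [ 0.1246 -0.5097  0.2388] yaw 13.74 th 0.0 roll -0.07 F [-0.1 -0.1  0.1] T [-0.01  0.02  0.01] w 0.0852 q [-1.33  0.24 -0.01  1.32 -0.    1.57]
xyz [15.321 -9.884  1.731] w [-1.200e-03  1.000e-04  1.141e-01] rows>= 17.6
```

```bash
python3 -m inch '[{"x":8,"y":-5.2,"z":0,"wz":0.114,"claw":1},{"x":8,"y":-5.2,"z":0,"wz":0.114,"claw":1},{"x":8,"y":-5.2,"z":0,"wz":0.114,"claw":1},{"x":15.32,"y":-9.88,"z":1.0,"wz":0.114,"claw":1},{"x":15.32,"y":-9.88,"z":1.0,"wz":0.114,"claw":1},{"x":15.32,"y":-9.88,"z":1.0,"wz":0.114,"claw":1},{"x":15.32,"y":-9.88,"z":1.0,"wz":0.114,"claw":1},{"x":15.32,"y":-9.88,"z":1.0,"wz":0.114,"claw":1},{"x":15.32,"y":-9.88,"z":1.0,"wz":0.114,"claw":1},{"x":15.32,"y":-9.88,"z":1.0,"wz":0.114,"claw":1}]' 60
python3 -c "
from h import *
st();cmd([.626,.020,.18],7.2)"
```

```text
t 0.15 p [ 0.1246 -0.5097  0.2388] yaw 13.74 th 0.0 roll -0.07 F [-0.1 -0.1  0.1] T [-0.01  0.02  0.01] w 0.0852 q [-1.33  0.24 -0.01  1.32 -0.    1.57]
xyz [15.321 -9.884  1.481] w [-1.200e-03  1.000e-04  1.141e-01] rows>= 17.5validation failed for argument at $[0]...
```

```bash
python3 -m inch '[{"x":0.5,"y":-0.3,"z":0.0,"wx":0.0,"wy":0.0,"wz":0.05,"claw":1.0}]' 60; echo; python3 -m inch '[{"x":8.0,"y":-5.2,"z":0.0,"wx":0.0,"wy":0.0,"wz":0.114,"claw":1.0},{"x":8.0,"y":-5.2,"z":0.0,"wx":0.0,"wy":0.0,"wz":0.114,"claw":1.0},{"x":8.0,"y":-5.2,"z":0.0,"wx":0.0,"wy":0.0,"wz":0.114,"claw":1.0},{"x":15.3,"y":-9.8,"z":0.8,"wx":0.0,"wy":0.0,"wz":0.114,"claw":1.0},{"x":15.3,"y":-9.8,"z":0.8,"wx":0.0,"wy":0.0,"wz":0.114,"claw":1.0},{"x":15.3,"y":-9.8,"z":0.8,"wx":0.0,"wy":0.0,"wz":0.114,"claw":1.0},{"x":15.3,"y":-9.8,"z":0.8,"wx":0.0,"wy":0.0,"wz":0.114,"claw":1.0},{"x":15.3,"y":-9.8,"z":0.8,"wx":0.0,"wy":0.0,"wz":0.114,"claw":1.0},{"x":15.3,"y":-9.8,"z":0.8,"wx":0.0,"wy":0.0,"wz":0.114,"claw":1.0}]' 
python3 -c "
from h import *
st();cmd([.626,.020,.18],7.2)"
```

```text
time_s: 0.23
eef_pos: [0.1399, -0.4949, 0.2383]
orientation: [0.996, 0.094, -0.001, -0.0]
force: [0.3, 0.8, 0.0]
width: 0.0857

time_s: 0.98
eef_pos: [0.413, -0.2348, 0.225]
orientation: [0.999, 0.037, -0.0, -0.0]
force: [0.9, -0.8, -0.8]
width: 0.0855
t 0.98 p [ 0.413  -0.2348  0.225 ] yaw 4.25 th 0.05 roll -0.03 F [ 0.9 -0.8 -0.8] T [-0.06 -0.   -0.01] w 0.0855 q [-0.52  0.16 -0.15  1.26 -0.    2.55]
xyz [ 5.784 -5.957  1.123] w [-0.0006  0.0009 -0.0515] rows>= 8.0
```

The move command needs every key, and q6 would come close to its limit at this tool yaw. I'll take the half-turned grasp instead, with tool x pointing towards the lip, which also puts the wrist camera on the lip side.

```bash
sed -i "s/R.from_euler('y',th,degrees=True)/R.from_euler('y',-th,degrees=True)/; s/th = np.degrees/th=-np.degrees/; s/; th=np.degrees(np.arctan2(-Q\[2,0\]/; th=np.degrees(np.arctan2(Q[2,0]/" h.py
python3 -m inch '[{"x":2.8,"y":-3.0,"z":0.5,"wx":0.0,"wy":0.0,"wz":-0.9,"claw":1.0},{"x":2.8,"y":-3.0,"z":0.5,"wx":0.0,"wy":0.0,"wz":-0.9,"claw":1.0},{"x":2.8,"y":-3.0,"z":0.5,"wx":0.0,"wy":0.0,"wz":-0.9,"claw":1.0},{"x":2.8,"y":-3.0,"z":0.5,"wx":0.0,"wy":0.0,"wz":-1.6,"claw":1.0},{"x":5.7,"y":-5.8,"z":0.9,"wx":0.0,"wy":0.0,"wz":-1.6,"claw":1.0},{"x":5.7,"y":-5.8,"z":0.9,"wx":0.0,"wy":0.0,"wz":-1.6,"claw":1.0},{"x":5.7,"y":-5.8,"z":0.9,"wx":0.0,"wy":0.0,"wz":-1.6,"claw":1.0},{"x":5.7,"y":-5.8,"z":0.9,"wx":0.0,"wy":0.0,"wz":-1.6,"claw":1.0},{"x":5.7,"y":-5.8,"z":0.9,"wx":0.0,"wy":0.0,"wz":-1.6,"claw":1.0},{"x":5.7,"y":-5.8,"z":0.9,"wx":0.0,"wy":0.0,"wz":-1.6,"claw":1.0}]' 60
python3 -c "
from h import *
st();cmd([.626,.020,.18],187.2)"
```

```text
time_s: 1.82
eef_pos: [0.6239, 0.0156, 0.1873]
orientation: [0.786, 0.618, -0.001, -0.001]
force: [-0.6, 0.3, -0.0]
width: 0.0856
t 1.82 p [0.6239 0.0156 0.1873] yaw 76.41 th -0.01 roll -0.17 F [-0.6  0.3 -0. ] T [-0.02 -0.   -0.08] w 0.0856 q [0.02 0.43 0.14 1.28 0.   1.83]
xyz [0.118 0.026 0.182] w [-0.0022 -0.0027 -1.9337] rows>= 15.5
```

```bash
python3 -m inch '[{"x":0.12,"y":0.03,"z":0.1,"wx":0.0,"wy":0.0,"wz":-1.93,"claw":1.0},{"x":0.12,"y":0.03,"z":0.1,"wx":0.0,"wy":0.0,"wz":-1.93,"claw":1.0},{"x":0.12,"y":0.03,"z":0.1,"wx":0.0,"wy":0.0,"wz":-1.93,"claw":1.0},{"x":0.12,"y":0.03,"z":0.1,"wx":0.0,"wy":0.0,"wz":-1.93,"claw":1.0},{"x":0.12,"y":0.03,"z":0.1,"wx":0.0,"wy":0.0,"wz":-1.93,"claw":1.0},{"x":0.12,"y":0.03,"z":0.1,"wx":0.0,"wy":0.0,"wz":-1.93,"claw":1.0},{"x":0.12,"y":0.03,"z":0.1,"wx":0.0,"wy":0.0,"wz":-1.93,"claw":1.0},{"x":0.12,"y":0.03,"z":0.1,"wx":0.0,"wy":0.0,"wz":-1.93,"claw":1.0},{"x":0.12,"y":0.03,"z":0.1,"wx":0.0,"wy":0.0,"wz":-1.93,"claw":1.0},{"x":0.12,"y":0.03,"z":0.1,"wx":0.0,"wy":0.0,"wz":-1.93,"claw":1.0}]'
python3 -c "
from h import *
st();cmd([.626,.020,.18],187.2)"
```

```text
time_s: 2.65
eef_pos: [0.626, 0.02, 0.1829]
orientation: [0.277, 0.961, 0.0, -0.002]
force: [0.3, -1.0, -0.3]
width: 0.0856
t 2.65 p [0.626  0.02   0.1829] yaw 147.84 th 0.17 roll -0.05 F [ 0.3 -1.  -0.3] T [0.04 0.03 0.  ] w 0.0856 q [0.03 0.44 0.14 1.27 0.   0.59]
xyz [ 0.    -0.     0.072] w [ 2.000e-04 -3.200e-03 -6.869e-01] rows>= 5.5
```

```bash
python3 -m inch '[{"x":0.0,"y":0.0,"z":0.1,"wx":0.0,"wy":0.0,"wz":-0.687,"claw":1.0},{"x":0.0,"y":0.0,"z":0.1,"wx":0.0,"wy":0.0,"wz":-0.687,"claw":1.0},{"x":0.0,"y":0.0,"z":0.1,"wx":0.0,"wy":0.0,"wz":-0.687,"claw":1.0},{"x":0.0,"y":0.0,"z":0.1,"wx":0.0,"wy":0.0,"wz":-0.687,"claw":1.0},{"x":0.0,"y":0.0,"z":0.1,"wx":0.0,"wy":0.0,"wz":-0.687,"claw":1.0},{"x":0.0,"y":0.0,"z":0.1,"wx":0.0,"wy":0.0,"wz":-0.687,"claw":1.0},{"x":0.0,"y":0.0,"z":0.1,"wx":0.0,"wy":0.0,"wz":-0.687,"claw":1.0},{"x":0.0,"y":0.0,"z":0.1,"wx":0.0,"wy":0.0,"wz":-0.687,"claw":1.0}]'
python3 - <<'E'
from h import *
st();im=get_image("wrist");save(im,"w1");W=cloud(im)
T=np.linalg.inv(im["extrinsics"]);print(np.round(T[:3,3],3))
m=(W[...,2]>.11)&(W[...,2]<.135)&(abs(W[...,0]-.626)<.06)&(abs(W[...,1]-.02)<.05)
p=W[m][:,:2].astype(np.float32);print(len(p));print(cv2.minAreaRect(p),np.median(W[m][:,2]))
cmd([.626,.020,.092],187.2)
E
```

```text
time_s: 3.32
eef_pos: [0.6259, 0.02, 0.1786]
orientation: [-0.062, 0.998, 0.001, -0.002]
force: [-0.7, -0.5, 1.0]
width: 0.0856
t 3.32 p [0.6259 0.02   0.1786] yaw -172.93 th 0.19 roll 0.08 F [-0.7 -0.5  1. ] T [-0.01  0.06  0.04] w 0.0856 q [ 0.03  0.44  0.13  1.26  0.   -0.09]
[0.542 0.01  0.314]
1890
((0.6236454844474792, 0.02089858241379261), (0.055814553052186966, 0.014001275412738323), 6.679849624633789) 0.12111178208886601
xyz [-0.009 -0.005  2.167] w [ 0.0013 -0.0033 -0.0025] rows>= 2.1
```

View pics/w1.png

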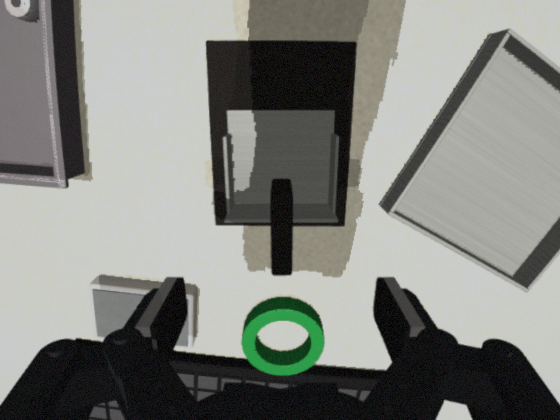

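The wrist view has the blade at about (282,227), midway between the open pads, and its depth puts it at (0.6236, 0.0209) with yaw 186.7°. That agrees with the top view, so I descend and grip.

```bash
python3 -m inch '[{"x":0.03,"y":0.01,"z":0.7,"wx":0.0,"wy":0.0,"wz":0.005,"claw":1.0},{"x":0.03,"y":0.01,"z":1.4,"wx":0.0,"wy":0.0,"wz":0.005,"claw":1.0},{"x":0.03,"y":0.01,"z":1.9,"wx":0.0,"wy":0.0,"wz":0.005,"claw":1.0},{"x":0.03,"y":0.01,"z":2.17,"wx":0.0,"wy":0.0,"wz":0.005,"claw":1.0},{"x":0.03,"y":0.01,"z":2.17,"wx":0.0,"wy":0.0,"wz":0.005,"claw":1.0},{"x":0.03,"y":0.01,"z":2.17,"wx":0.0,"wy":0.0,"wz":0.005,"claw":0.0},{"x":0.03,"y":0.01,"z":2.17,"wx":0.0,"wy":0.0,"wz":0.005,"claw":-0.5},{"x":0.03,"y":0.01,"z":2.17,"wx":0.0,"wy":0.0,"wz":0.005,"claw":-1.0},{"x":0.03,"y":0.01,"z":2.17,"wx":0.0,"wy":0.0,"wz":0.005,"claw":-1.0},{"x":0.03,"y":0.01,"z":2.17,"wx":0.0,"wy":0.0,"wz":0.005,"claw":-1.0}]' 90
python3 -c "
from h import *
st();save(get_image('wrist'),'w2')"
```

```text
time_s: 4.2
eef_pos: [0.6249, 0.0204, 0.0928]
orientation: [-0.059, 0.998, 0.001, -0.001]
force: [-0.1, -0.6, -0.4]
width: 0.0257
t 4.2 p [0.6249 0.0204 0.0928] yaw -173.24 th 0.1 roll 0.07 F [-0.1 -0.6 -0.4] T [ 0.05  0.   -0.02] w 0.0257 q [ 0.03  0.49 -0.02  1.07  0.   -0.09]
```

View pics/w2.png

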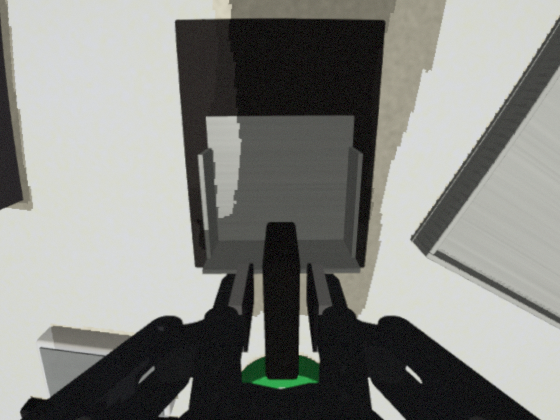

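The pads are still closing evenly on the blade at (280,300), so I keep going.

```bash
python3 -m inch '[{"x":0.0,"y":0.0,"z":0.0,"wx":0.0,"wy":0.0,"wz":0.0,"claw":-1.0},{"x":0.0,"y":0.0,"z":0.0,"wx":0.0,"wy":0.0,"wz":0.0,"claw":-1.0},{"x":0.0,"y":0.0,"z":0.0,"wx":0.0,"wy":0.0,"wz":0.0,"claw":-1.0},{"x":0.0,"y":0.0,"z":0.0,"wx":0.0,"wy":0.0,"wz":0.0,"claw":-1.0},{"x":0.0,"y":0.0,"z":-0.1,"wx":0.0,"wy":0.0,"wz":0.0,"claw":-1.0},{"x":0.0,"y":0.0,"z":-0.3,"wx":0.0,"wy":0.0,"wz":0.0,"claw":-1.0},{"x":0.0,"y":0.0,"z":-0.6,"wx":0.0,"wy":0.0,"wz":0.0,"claw":-1.0},{"x":0.0,"y":0.0,"z":-1.0,"wx":0.0,"wy":0.0,"wz":0.0,"claw":-1.0}]' 100
python3 - <<'E'
from h import *
st();im=get_image('wrist');save(im,'w3')
# scoop in TCP frame: pan geometry from wrist cloud
W=cloud(im);o=get_obs();Q=R.from_quat(o["orientation"]);P=Q.inv().apply((W-o["eef_pos"]).reshape(-1,3)).reshape(W.shape)
np.save("P3.npy",P)
for v in range(110,280,10): print(v,np.round(P[v,300],4),np.round(P[v,205],4))
E
```

```text
time_s: 4.92
eef_pos: [0.6242, 0.0203, 0.1326]
orientation: [-0.059, 0.998, 0.001, -0.002]
force: [0.7, -0.1, -2.3]
width: 0.0133
t 4.92 p [0.6242 0.0203 0.1326] yaw -173.24 th 0.23 roll 0.08 F [ 0.7 -0.1 -2.3] T [ 0.03 -0.01  0.04] w 0.0133 q [ 0.03  0.46  0.04  1.16  0.   -0.09]
110 [0.0781 0.0159 0.132 ] [ 0.0784 -0.057   0.134 ]
120 [0.073  0.0137 0.0917] [ 0.0709 -0.0573  0.1334]
130 [0.0667 0.0137 0.0908] [ 0.0634 -0.0577  0.1332]
140 [0.0603 0.0138 0.09  ] [ 0.0556 -0.0583  0.1336]
150 [0.0538 0.0139 0.0901] [ 0.0555 -0.0468  0.0797]
160 [0.0472 0.014  0.0899] [ 0.0508 -0.045   0.0698]
170 [0.0402 0.0142 0.091 ] [ 0.045 -0.045  0.068]
180 [0.0333 0.0143 0.0907] [ 0.0393 -0.0449  0.066 ]
190 [0.0263 0.0144 0.0905] [ 0.0336 -0.0448  0.0636]
200 [0.0189 0.0146 0.0913] [ 0.0277 -0.045   0.0624]
210 [0.0117 0.0147 0.0909] [ 0.0213 -0.0454  0.0623]
220 [0.0041 0.0149 0.0913] [ 0.0147 -0.0459  0.0623]
230 [-0.0036  0.015   0.0911] [ 0.008  -0.0465  0.0625]
240 [-0.0115  0.0152  0.0915] [ 0.001  -0.047   0.0628]
250 [-0.0114  0.0142  0.0743] [-0.0407 -0.0658  0.1361]
260 [-0.0118  0.0134  0.0603] [-0.0509 -0.0667  0.1369]
270 [0.0131 0.0096 0.0015] [-0.0129 -0.0452  0.0489]
```

View pics/w3.png

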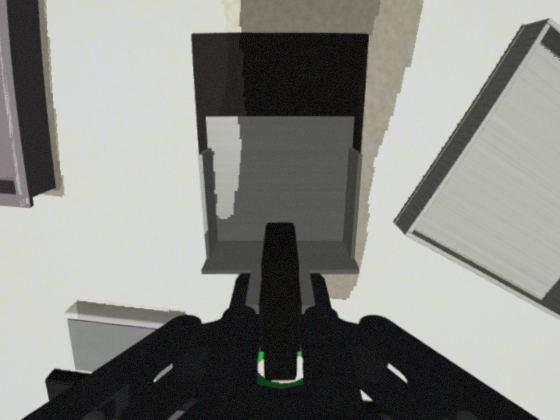

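The scoop is held: width 13.3 mm, pan floor level at tool z of about 0.091, lip edge at tool x of about 0.075. Next I carry it over the free half of the bin, staying above the walls.

```bash
python3 -c "
from h import *
cmd([.611,-.2287,.168],181.4)"
```

```text
xyz [ 1.102 -6.138 -0.793] w [0.0009 0.0011 0.0935] rows>= 6.0
```

```bash
python3 -m inch '[{"x":0.0,"y":-0.3,"z":-0.8,"wx":0.0,"wy":0.0,"wz":0.0,"claw":-1.0},{"x":0.3,"y":-1.0,"z":-0.9,"wx":0.0,"wy":0.0,"wz":0.02,"claw":-1.0},{"x":0.4,"y":-2.0,"z":-0.9,"wx":0.0,"wy":0.0,"wz":0.04,"claw":-1.0},{"x":0.6,"y":-3.0,"z":-0.9,"wx":0.0,"wy":0.0,"wz":0.06,"claw":-1.0},{"x":0.8,"y":-4.0,"z":-0.9,"wx":0.0,"wy":0.0,"wz":0.08,"claw":-1.0},{"x":0.9,"y":-5.0,"z":-0.9,"wx":0.0,"wy":0.0,"wz":0.093,"claw":-1.0},{"x":1.1,"y":-5.8,"z":-0.8,"wx":0.0,"wy":0.0,"wz":0.093,"claw":-1.0},{"x":1.1,"y":-6.14,"z":-0.8,"wx":0.0,"wy":0.0,"wz":0.093,"claw":-1.0},{"x":1.1,"y":-6.14,"z":-0.8,"wx":0.0,"wy":0.0,"wz":0.093,"claw":-1.0},{"x":1.1,"y":-6.14,"z":-0.8,"wx":0.0,"wy":0.0,"wz":0.093,"claw":-1.0}]'
python3 - <<'E'
from h import *
import pickle
st();im=get_image('wrist');save(im,'w4');pickle.dump(im,open('w4.pkl','wb'))
W=cloud(im)
z=W[...,2];m=(z>.033)&(z<.046)&(W[...,0]>.36)&(W[...,0]<.66)&(W[...,1]>-.31)&(W[...,1]<-.15)
p=W[m];print(len(p),np.median(p[:,2]))
left=p[(p[:,1]>-.20)&(p[:,0]<.52)&(p[:,0]>.41)];right=p[(p[:,1]<-.26)&(p[:,0]<.52)&(p[:,0]>.41)];near=p[(p[:,0]<.41)&(abs(p[:,1]+.231)<.05)]
for n,a in(("L",left),("R",right)):
    c=np.polyfit(a[:,0],a[:,1],1);print(n,len(a),"yaw",np.degrees(np.arctan(c[0])),"y at .45",np.polyval(c,.45),np.percentile(a[:,1]-c[0]*(a[:,0]-.45),[2,98]))
print("near",len(near),np.percentile(near[:,0],[2,50,98]))
E
```

```text
time_s: 5.8
eef_pos: [0.6109, -0.2292, 0.1681]
orientation: [-0.012, 1.0, 0.001, 0.0]
force: [0.6, 0.7, -2.5]
width: 0.0126
t 5.8 p [ 0.6109 -0.2292  0.1681] yaw -178.66 th -0.05 roll 0.09 F [ 0.6  0.7 -2.5] T [ 0.02 -0.04  0.  ] w 0.0126 q [-0.36  0.49  0.18  1.26  0.   -0.38]
4357 0.040242969570888576
L 1420 yaw 1.9449914590742607 y at .45 -0.1782728069796004 [-0.18296168 -0.17287018]
R 1387 yaw 1.8362173686496228 y at .45 -0.2949696672981886 [-0.300421   -0.29032299]Traceback (most recent call last):
  File "<stdin>", line 10, in <module>
    return _quantile_unchecked(
        a, q, axis, out, overwrite_input, method, keepdims, weights)
    return _ureduce(a,
                    func=_quantile_ureduce_func,
    ...<5 lines>...
                    overwrite_input=overwrite_input,
                    method=method)
    r = func(a, **kwargs)
    result = _quantile(arr,
                       quantiles=q,
    ...<2 lines>...
                       out=out,
                       weights=wgt)
    slices_having_nans = np.isnan(arr[-1, ...])
                                  ~~~^^^^^^^^^
IndexError: index -1 is out of bounds for axis 0 with size 0
```

View pics/w4.png

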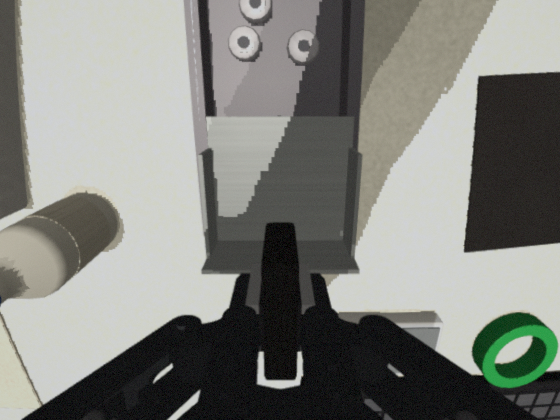

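```bash
python3 - <<'E'
from h import *
import pickle
im=pickle.load(open('w4.pkl','rb'));W=cloud(im);o=get_obs();Q=R.from_quat(o["orientation"])
P=Q.inv().apply((W-o["eef_pos"]).reshape(-1,3)).reshape(W.shape)
m=(P[...,2]>.05)&(P[...,2]<.072)&(P[...,0]>-.01)&(P[...,0]<.06)&(abs(P[...,1])<.06)
a=P[m]
for s in(-1,1):
    b=a[a[:,1]*s>0];c=np.polyfit(b[:,0],b[:,1],1);print("pan wall",s,len(b),np.degrees(np.arctan(c[0])),np.polyval(c,.02),np.percentile(b[:,1],[2,98]))
m=(W[...,2]>.033)&(W[...,2]<.046)&(abs(P[...,1])<.08)&(P[...,0]>.09)&(P[...,0]<.2)
a=P[m]
for s in(-1,1):
    b=a[a[:,1]*s>0];c=np.polyfit(b[:,0],b[:,1],1);print("bin wall",s,len(b),np.degrees(np.arctan(c[0])),[np.polyval(c,x) for x in(.02,.1,.15)],np.percentile(b[:,1]-c[0]*(b[:,0]-.1),[2,98]))
f=(P[...,2]>.085)&(P[...,2]<.096)&(abs(P[...,1])<.04)&(P[...,0]>-.01)&(P[...,0]<.08);b=P[f]
c=np.linalg.lstsq(np.c_[b[:,:2],np.ones(len(b))],b[:,2],rcond=None)[0];print("floor tilt",c)
E
```

```text
pan wall -1 897 -0.18409093116444425 -0.04653596824261398 [-0.04841254 -0.04567025]
pan wall 1 881 0.18619237582081627 0.045367485185847156 [0.04450808 0.04726379]
bin wall -1 1443 -0.5113129183794892 [np.float64(-0.061708115595966194), np.float64(-0.06242206206353167), np.float64(-0.06286827860576011)] [-0.0678614  -0.05780205]
bin wall 1 1412 -0.4902236818898174 [np.float64(0.05494266415955357), np.float64(0.05425816607086107), np.float64(0.053830354765428266)] [0.0495978  0.05968215]
floor tilt [0.00318423 0.00101192 0.0874515 ]
```

```bash
python3 -m inch '[{"x":0.12,"y":-0.07,"z":0.0,"wx":0.0,"wy":0.0,"wz":-0.009,"claw":-1.0},{"x":0.12,"y":-0.07,"z":0.3,"wx":0.0,"wy":0.0,"wz":-0.009,"claw":-1.0},{"x":0.12,"y":-0.07,"z":0.6,"wx":0.0,"wy":0.0,"wz":-0.009,"claw":-1.0},{"x":0.12,"y":-0.07,"z":0.9,"wx":0.0,"wy":0.0,"wz":-0.009,"claw":-1.0},{"x":0.12,"y":-0.07,"z":1.2,"wx":0.0,"wy":0.0,"wz":-0.009,"claw":-1.0},{"x":0.12,"y":-0.07,"z":1.4,"wx":0.0,"wy":0.0,"wz":-0.009,"claw":-1.0},{"x":0.12,"y":-0.07,"z":1.55,"wx":0.0,"wy":0.0,"wz":-0.009,"claw":-1.0},{"x":0.12,"y":-0.07,"z":1.65,"wx":0.0,"wy":0.0,"wz":-0.009,"claw":-1.0},{"x":0.12,"y":-0.07,"z":1.65,"wx":0.0,"wy":0.0,"wz":-0.009,"claw":-1.0}]'
python3 - <<'E'
from h import *
st();im=get_image('wrist');save(im,'w5')
E
```

```text
time_s: 6.6
eef_pos: [0.6062, -0.2305, 0.1017]
orientation: [-0.017, 1.0, 0.001, 0.0]
force: [-0.0, -0.3, -2.2]
width: 0.0127
t 6.6 p [ 0.6062 -0.2305  0.1017] yaw -178.02 th -0.01 roll 0.11 F [-0.  -0.3 -2.2] T [ 0.01 -0.02 -0.03] w 0.0127 q [-0.36  0.52  0.06  1.11  0.   -0.4 ]
```

View pics/w5.png

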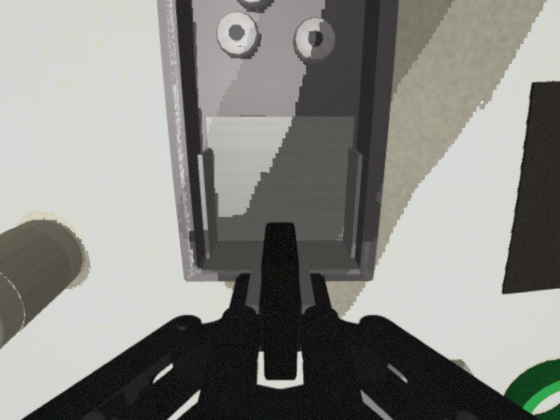

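The pan is inside the bin: back wall inside the far wall at row 270, lip at row 117, knobs ahead at (237,33) and (315,38). I'll check the side clearance before lowering the last few millimetres.

```bash
cat > side.py <<'E'
from h import *
im=get_image('wrist');W=cloud(im);o=get_obs();Q=R.from_quat(o["orientation"])
P=Q.inv().apply((W-o["eef_pos"]).reshape(-1,3)).reshape(W.shape)
a=P[(W[...,2]>.033)&(W[...,2]<.046)&(abs(P[...,1])<.08)&(abs(P[...,1])>.05)&(P[...,0]>.0)&(P[...,0]<.2)]
for s in(-1,1):
    b=a[a[:,1]*s>0];c=np.polyfit(b[:,0],b[:,1],1);print("bin wall",s,len(b),np.degrees(np.arctan(c[0])),[round(float(np.polyval(c,x)),4) for x in(.0,.03,.075,.15)])
E
python3 side.py
```

```text
bin wall -1 4871 -0.0771185738408104 [-0.0585, -0.0585, -0.0586, -0.0587]
bin wall 1 4801 -0.13489319749041317 [0.058, 0.0579, 0.0578, 0.0576]
```

```bash
python3 -m inch '[{"x":0.0,"y":0.0,"z":0.06,"wx":0.0,"wy":0.0,"wz":-0.002,"claw":-1.0},{"x":0.0,"y":0.0,"z":0.11,"wx":0.0,"wy":0.0,"wz":-0.002,"claw":-1.0},{"x":0.0,"y":0.0,"z":0.15,"wx":0.0,"wy":0.0,"wz":-0.002,"claw":-1.0},{"x":0.0,"y":0.0,"z":0.15,"wx":0.0,"wy":0.0,"wz":-0.002,"claw":-1.0}]'; python3 -c "
from h import *
st()"
```

```text
time_s: 7.03
eef_pos: [0.6065, -0.2309, 0.0964]
orientation: [-0.018, 1.0, 0.001, 0.001]
force: [0.5, 0.1, -2.3]
width: 0.0131
t 7.03 p [ 0.6065 -0.2309  0.0964] yaw -177.94 th -0.06 roll 0.09 F [ 0.5  0.1 -2.3] T [ 0.   -0.03  0.05] w 0.0131 q [-0.36  0.52  0.05  1.1   0.   -0.4 ]
```

```bash
python3 -m inch '[{"x":0.0,"y":0.0,"z":0.03,"wx":0.0,"wy":0.0,"wz":0.0,"claw":-1.0},{"x":0.0,"y":0.0,"z":0.05,"wx":0.0,"wy":0.0,"wz":0.0,"claw":-1.0},{"x":0.0,"y":0.0,"z":0.05,"wx":0.0,"wy":0.0,"wz":0.0,"claw":-1.0}]' 120; python3 -c "
from h import *
st()"
```

```text
time_s: 7.28
eef_pos: [0.6067, -0.231, 0.0948]
orientation: [-0.018, 1.0, 0.001, 0.001]
force: [0.9, 0.7, 2.2]
width: 0.0128
t 7.28 p [ 0.6067 -0.231   0.0948] yaw -177.94 th -0.09 roll 0.07 F [0.9 0.7 2.2] T [ 0.03  0.26 -0.08] w 0.0128 q [-0.36  0.52  0.05  1.09  0.   -0.4 ]
```

The floor contact came at TCP z of about 0.095, lip first, as the torque sign shows. Now I push along the floor towards the near wall.

```bash
python3 -m inch '[{"x":0.15,"y":0.0,"z":0.01,"wx":0.0,"wy":0.0,"wz":0.0,"claw":-1.0},{"x":0.4,"y":0.0,"z":0.01,"wx":0.0,"wy":0.0,"wz":0.0,"claw":-1.0},{"x":0.6,"y":0.0,"z":0.01,"wx":0.0,"wy":0.0,"wz":0.0,"claw":-1.0},{"x":0.8,"y":0.0,"z":0.01,"wx":0.0,"wy":0.0,"wz":0.0,"claw":-1.0},{"x":1.0,"y":0.0,"z":0.01,"wx":0.0,"wy":0.0,"wz":0.0,"claw":-1.0},{"x":1.2,"y":0.0,"z":0.01,"wx":0.0,"wy":0.0,"wz":0.0,"claw":-1.0},{"x":1.4,"y":0.0,"z":0.01,"wx":0.0,"wy":0.0,"wz":0.0,"claw":-1.0},{"x":1.6,"y":0.0,"z":0.01,"wx":0.0,"wy":0.0,"wz":0.0,"claw":-1.0},{"x":1.8,"y":0.0,"z":0.01,"wx":0.0,"wy":0.0,"wz":0.0,"claw":-1.0},{"x":1.8,"y":0.0,"z":0.01,"wx":0.0,"wy":0.0,"wz":0.0,"claw":-1.0}]'; python3 -c "
from h import *
st();save(get_image('wrist'),'w6')"; python3 side.py
```

```text
time_s: 8.12
eef_pos: [0.5328, -0.2337, 0.0946]
orientation: [-0.018, 1.0, 0.001, 0.0]
force: [-2.8, 1.3, 7.1]
width: 0.0128
t 8.12 p [ 0.5328 -0.2337  0.0946] yaw -177.98 th -0.04 roll 0.06 F [-2.8  1.3  7.1] T [-0.15  0.7  -0.05] w 0.0128 q [-0.41  0.42 -0.14  1.02  0.   -0.45]
bin wall -1 5179 0.060709713378448917 [-0.0584, -0.0584, -0.0583, -0.0582]
bin wall 1 5112 -0.09938798580119167 [0.0581, 0.0581, 0.058, 0.0578]
```

View pics/w6.png

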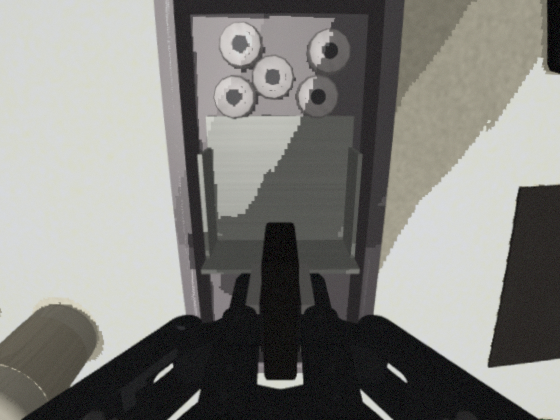

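All five knobs are ahead of the lip, whose edge is at row 117. The nearer two, at (234,97) and (318,96), are now being pushed. I continue.

```bash
python3 -m inch '[{"x":0.1,"y":0.0,"z":0.0,"wx":0.0,"wy":0.0,"wz":0.0,"claw":-1.0},{"x":0.2,"y":0.0,"z":0.0,"wx":0.0,"wy":0.0,"wz":0.0,"claw":-1.0},{"x":0.3,"y":0.0,"z":0.0,"wx":0.0,"wy":0.0,"wz":0.0,"claw":-1.0},{"x":0.4,"y":0.0,"z":0.0,"wx":0.0,"wy":0.0,"wz":0.0,"claw":-1.0},{"x":0.5,"y":0.0,"z":0.0,"wx":0.0,"wy":0.0,"wz":0.0,"claw":-1.0},{"x":0.6,"y":0.0,"z":0.0,"wx":0.0,"wy":0.0,"wz":0.0,"claw":-1.0},{"x":0.7,"y":0.0,"z":0.0,"wx":0.0,"wy":0.0,"wz":0.0,"claw":-1.0}]'; python3 -c "
from h import *
st();save(get_image('wrist'),'w7')"; python3 side.py
```

```text
time_s: 8.8
eef_pos: [0.5047, -0.2347, 0.0946]
orientation: [-0.018, 1.0, 0.0, -0.0]
force: [3.3, 0.4, 4.8]
width: 0.0125
t 8.8 p [ 0.5047 -0.2347  0.0946] yaw -177.98 th 0.01 roll 0.06 F [3.3 0.4 4.8] T [-0.08 -0.42  0.04] w 0.0125 q [-0.44  0.38 -0.2   1.    0.   -0.47]
bin wall -1 4353 0.4130352246594985 [-0.0588, -0.0586, -0.0582, -0.0577]
bin wall 1 4278 -0.4490564252035906 [0.0582, 0.058, 0.0576, 0.057]
```

View pics/w7.png

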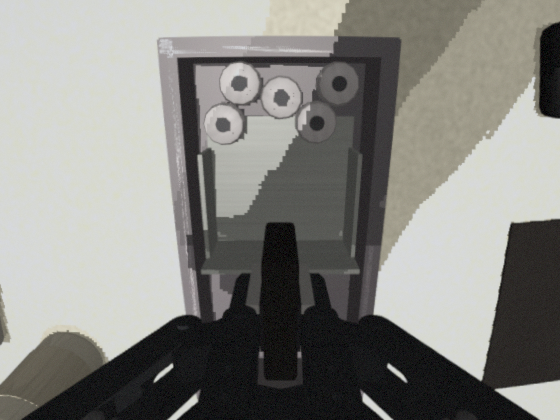

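The near knobs at (223,124) and (316,123) are riding onto the lip, and the front row is against the end wall near row 80. Continuing.

```bash
python3 -m inch '[{"x":0.08,"y":0.0,"z":0.0,"wx":0.0,"wy":0.0,"wz":0.0,"claw":-1.0},{"x":0.16,"y":0.0,"z":0.0,"wx":0.0,"wy":0.0,"wz":0.0,"claw":-1.0},{"x":0.24,"y":0.0,"z":0.0,"wx":0.0,"wy":0.0,"wz":0.0,"claw":-1.0},{"x":0.32,"y":0.0,"z":0.0,"wx":0.0,"wy":0.0,"wz":0.0,"claw":-1.0},{"x":0.4,"y":0.0,"z":0.0,"wx":0.0,"wy":0.0,"wz":0.0,"claw":-1.0},{"x":0.48,"y":0.0,"z":0.0,"wx":0.0,"wy":0.0,"wz":0.0,"claw":-1.0},{"x":0.55,"y":0.0,"z":0.0,"wx":0.0,"wy":0.0,"wz":0.0,"claw":-1.0}]'; python3 -c "
from h import *
st();save(get_image('wrist'),'w8')"
```

```text
time_s: 9.48
eef_pos: [0.4815, -0.2354, 0.0946]
orientation: [-0.017, 1.0, 0.001, -0.001]
force: [2.1, 0.7, 4.4]
width: 0.0125
t 9.48 p [ 0.4815 -0.2354  0.0946] yaw -178.01 th 0.09 roll 0.06 F [2.1 0.7 4.4] T [-0.1  -0.55  0.07] w 0.0125 q [-0.45  0.35 -0.25  0.98  0.   -0.49]
```

View pics/w8.png

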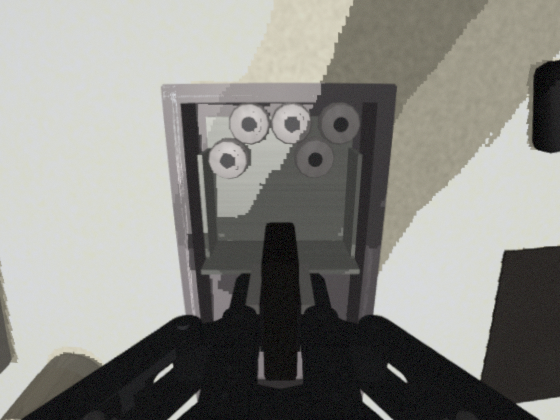

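```bash
python3 -m inch '[{"x":0.05,"y":0.0,"z":0.0,"wx":0.0,"wy":0.0,"wz":0.0,"claw":-1.0},{"x":0.1,"y":0.0,"z":0.0,"wx":0.0,"wy":0.0,"wz":0.0,"claw":-1.0},{"x":0.14,"y":0.0,"z":0.0,"wx":0.0,"wy":0.0,"wz":0.0,"claw":-1.0},{"x":0.14,"y":0.0,"z":0.0,"wx":0.0,"wy":0.0,"wz":0.0,"claw":-1.0}]'; python3 - <<'E'
from h import *
st();im=get_image('wrist');save(im,'w9');c=im["frame"][60:230,140:420];cv2.imwrite("pics/w9c.png",cv2.cvtColor(cv2.resize(c,None,fx=2.8,fy=2.8,interpolation=cv2.INTER_CUBIC),cv2.COLOR_RGB2BGR))
W=cloud(im)
for u,v in[(249,140),(291,140),(341,140),(228,175),(315,175)]: print(np.round(W[v-6:v+7,u-6:u+7].reshape(-1,3).max(0),3))
E
```

```text
time_s: 9.87
eef_pos: [0.4751, -0.2355, 0.0946]
orientation: [-0.017, 1.0, 0.001, -0.001]
force: [0.8, 0.4, 5.2]
width: 0.0125
t 9.87 p [ 0.4751 -0.2355  0.0946] yaw -178.02 th 0.13 roll 0.07 F [0.8 0.4 5.2] T [-0.12 -0.27  0.03] w 0.0125 q [-0.46  0.34 -0.26  0.97 -0.   -0.49]
[nan nan nan]
[ 0.418 -0.227  0.028]
[ 0.417 -0.196  0.027]
[ 0.442 -0.265  0.027]
[nan nan nan]
```

View pics/w9c.png

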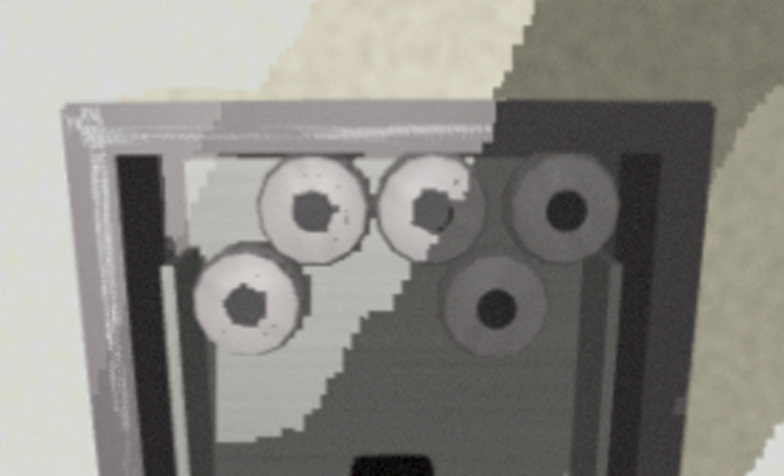

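All five knobs sit on the pan with the lip at the end wall. In the crop the right-hand one is near the front end of the side wall at (600,262). I tilt the lip up about the heel, with a slight lift.

```bash
python3 -m inch '[{"x":-0.1,"y":0.0,"z":-0.04,"wx":0.0,"wy":0.044,"wz":0.0,"claw":-1.0},{"x":-0.2,"y":0.0,"z":-0.08,"wx":0.0,"wy":0.087,"wz":0.0,"claw":-1.0},{"x":-0.3,"y":0.0,"z":-0.1,"wx":0.0,"wy":0.131,"wz":0.0,"claw":-1.0},{"x":-0.4,"y":0.0,"z":-0.12,"wx":0.0,"wy":0.175,"wz":0.0,"claw":-1.0},{"x":-0.5,"y":0.0,"z":-0.13,"wx":0.0,"wy":0.218,"wz":0.0,"claw":-1.0},{"x":-0.6,"y":0.0,"z":-0.14,"wx":0.0,"wy":0.262,"wz":0.0,"claw":-1.0},{"x":-0.7,"y":0.0,"z":-0.14,"wx":0.0,"wy":0.305,"wz":0.0,"claw":-1.0},{"x":-0.79,"y":0.0,"z":-0.15,"wx":0.0,"wy":0.349,"wz":0.0,"claw":-1.0},{"x":-0.89,"y":0.0,"z":-0.15,"wx":0.0,"wy":0.393,"wz":0.0,"claw":-1.0},{"x":-0.98,"y":0.0,"z":-0.15,"wx":0.0,"wy":0.436,"wz":0.0,"claw":-1.0}]'; python3 - <<'E'
from h import *
st();im=get_image('wrist');save(im,'w10')
E
```

```text
time_s: 10.75
eef_pos: [0.5135, -0.2339, 0.0995]
orientation: [-0.017, 0.975, -0.003, -0.22]
force: [0.9, -0.6, -4.4]
width: 0.0125
t 10.75 p [ 0.5135 -0.2339  0.0995] yaw -177.97 th 25.4 roll 0.12 F [ 0.9 -0.6 -4.4] T [-0.15 -0.8  -0.19] w 0.0125 q [-0.34  0.69  0.27  1.57 -0.16 -0.35]
```

View pics/w10.png

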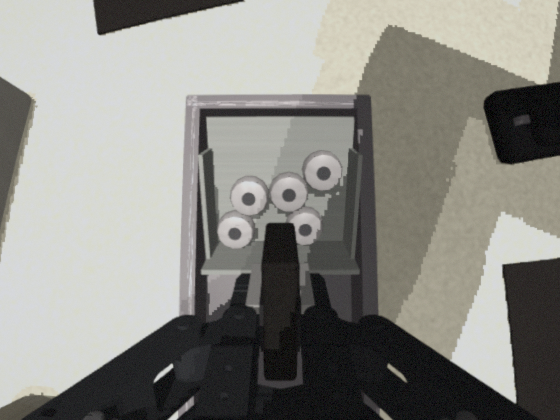

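All five slid back behind the side walls, at (235,233), (249,195), (289,192), (305,228) and (323,172). I lift with the tilt kept and measure the red decoy's height so the wrist stays clear of it.

```bash
python3 - <<'E'
from h import *
import pickle
o=get_obs();p=np.array(o["eef_pos"]);cmd(p+[0,0,.075],182.0,25.4)
im=pickle.load(open("top0.pkl","rb"));W=cloud(im);F=im["frame"].astype(int)
m=(W[...,0]>.25)&(W[...,0]<.42)&(W[...,1]>.12)&(W[...,1]<.3)&(W[...,2]>.06);a=W[m];print("red handle",a.min(0),a.max(0))
m=(W[...,0]>.5)&(W[...,0]<.75)&(W[...,1]>.33)&(W[...,1]<.5)&(W[...,2]>.1);a=W[m];print("carton top",a.min(0),a.max(0))
E
```

```text
xyz [ 0.81   0.005 -1.691] w [ 0.0023 -0.0033  0.0013] rows>= 1.8
red handle [0.3133578  0.19158178 0.06044106] [0.34935822 0.2427412  0.12416641]
carton top [0.58805905 0.39291664 0.10016762] [0.67846018 0.48340209 0.12677139]
```

```bash
python3 -m inch '[{"x":0.05,"y":0.0,"z":-0.1,"wx":0.0,"wy":0.0,"wz":0.0,"claw":-1.0},{"x":0.16,"y":0.0,"z":-0.33,"wx":0.0,"wy":0.0,"wz":0.0,"claw":-1.0},{"x":0.29,"y":0.0,"z":-0.6,"wx":0.0,"wy":0.0,"wz":0.0,"claw":-1.0},{"x":0.43,"y":0.0,"z":-0.9,"wx":0.0,"wy":0.0,"wz":0.0,"claw":-1.0},{"x":0.57,"y":0.0,"z":-1.2,"wx":0.0,"wy":0.0,"wz":0.0,"claw":-1.0},{"x":0.69,"y":0.0,"z":-1.45,"wx":0.0,"wy":0.0,"wz":0.0,"claw":-1.0},{"x":0.77,"y":0.0,"z":-1.61,"wx":0.0,"wy":0.0,"wz":0.0,"claw":-1.0},{"x":0.81,"y":0.0,"z":-1.69,"wx":0.0,"wy":0.0,"wz":0.0,"claw":-1.0},{"x":0.81,"y":0.0,"z":-1.69,"wx":0.0,"wy":0.0,"wz":0.0,"claw":-1.0}]'; python3 - <<'E'
from h import *
st();im=get_image('wrist');save(im,'w11')
cmd([.56,.005,.175],192,25.4);cmd([.606,.243,.17],202,25.4)
E
```

```text
time_s: 11.55
eef_pos: [0.5144, -0.2339, 0.1741]
orientation: [-0.017, 0.975, -0.003, -0.221]
force: [0.2, -0.9, -4.7]
width: 0.0123
t 11.55 p [ 0.5144 -0.2339  0.1741] yaw -177.94 th 25.51 roll 0.12 F [ 0.2 -0.9 -4.7] T [ 0.02 -0.76  0.12] w 0.0123 q [-0.34  0.66  0.4   1.73 -0.16 -0.35]
xyz [-1.206  5.927 -0.608] w [ 0.0773 -0.0025 -0.1564] rows>= 5.8
xyz [-2.491 11.833 -1.068] w [ 0.1523 -0.0022 -0.314 ] rows>= 11.6
```

View pics/w11.png

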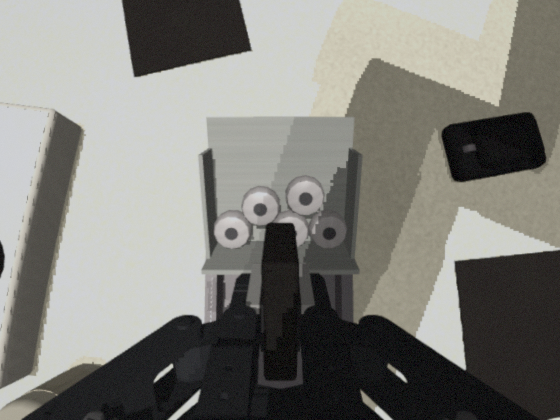

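All five knobs lie at the pan's back, so I carry it across with gentle speeds.

```bash
python3 -m inch '[{"x":-0.04,"y":0.2,"z":-0.02,"wx":0.003,"wy":0.0,"wz":-0.005,"claw":-1.0},{"x":-0.12,"y":0.6,"z":-0.06,"wx":0.008,"wy":0.0,"wz":-0.016,"claw":-1.0},{"x":-0.23,"y":1.1,"z":-0.11,"wx":0.014,"wy":0.0,"wz":-0.029,"claw":-1.0},{"x":-0.36,"y":1.7,"z":-0.17,"wx":0.022,"wy":0.0,"wz":-0.045,"claw":-1.0},{"x":-0.49,"y":2.3,"z":-0.23,"wx":0.03,"wy":0.0,"wz":-0.061,"claw":-1.0},{"x":-0.62,"y":2.95,"z":-0.29,"wx":0.038,"wy":0.0,"wz":-0.078,"claw":-1.0},{"x":-0.75,"y":3.6,"z":-0.35,"wx":0.046,"wy":0.0,"wz":-0.095,"claw":-1.0},{"x":-0.88,"y":4.25,"z":-0.41,"wx":0.055,"wy":0.0,"wz":-0.112,"claw":-1.0},{"x":-1.02,"y":4.9,"z":-0.48,"wx":0.064,"wy":0.0,"wz":-0.13,"claw":-1.0},{"x":-1.15,"y":5.5,"z":-0.54,"wx":0.072,"wy":0.0,"wz":-0.145,"claw":-1.0}]'; python3 -c "
from h import *
st();cmd([.606,.243,.165],202,25.4)"
```

```text
time_s: 12.43
eef_pos: [0.5571, -0.01, 0.1728]
orientation: [-0.097, 0.97, -0.022, -0.221]
force: [0.5, -0.6, -3.7]
width: 0.0128
t 12.43 p [ 0.5571 -0.01    0.1728] yaw -168.6 th 25.61 roll 0.03 F [ 0.5 -0.6 -3.7] T [ 0.37 -0.78  0.13] w 0.0128 q [ 0.02  0.67  0.41  1.75 -0.08 -0.16]
xyz [-2.292  5.959 -0.881] w [ 0.0801 -0.0037 -0.1669] rows>= 6.2
```

```bash
python3 -m inch '[{"x":-0.19,"y":0.5,"z":-0.07,"wx":0.007,"wy":0.0,"wz":-0.014,"claw":-1.0},{"x":-0.46,"y":1.2,"z":-0.18,"wx":0.016,"wy":0.0,"wz":-0.033,"claw":-1.0},{"x":-0.73,"y":1.9,"z":-0.28,"wx":0.026,"wy":0.0,"wz":-0.053,"claw":-1.0},{"x":-1.0,"y":2.6,"z":-0.38,"wx":0.035,"wy":0.0,"wz":-0.073,"claw":-1.0},{"x":-1.27,"y":3.3,"z":-0.49,"wx":0.044,"wy":0.0,"wz":-0.092,"claw":-1.0},{"x":-1.54,"y":4.0,"z":-0.59,"wx":0.054,"wy":0.0,"wz":-0.112,"claw":-1.0},{"x":-1.8,"y":4.7,"z":-0.69,"wx":0.063,"wy":0.0,"wz":-0.132,"claw":-1.0},{"x":-2.05,"y":5.3,"z":-0.79,"wx":0.071,"wy":0.0,"wz":-0.149,"claw":-1.0},{"x":-2.2,"y":5.75,"z":-0.85,"wx":0.077,"wy":0.0,"wz":-0.161,"claw":-1.0},{"x":-2.29,"y":5.96,"z":-0.88,"wx":0.08,"wy":0.0,"wz":-0.167,"claw":-1.0}]'; python3 - <<'E'
from h import *
st();im=get_image('wrist');save(im,'w12');save(get_image('scene'),'s12')
cmd([.606,.243,.145],202,0)
cmd([.606,.243,.145],202,-25)
E
```

```text
time_s: 13.27
eef_pos: [0.6051, 0.2467, 0.1633]
orientation: [-0.188, 0.957, -0.042, -0.218]
force: [0.2, 0.4, -4.8]
width: 0.0124
t 13.27 p [0.6051 0.2467 0.1633] yaw -157.74 th 25.7 roll 0.06 F [ 0.2  0.4 -4.8] T [ 0.38 -0.74  0.15] w 0.0124 q [ 0.39  0.89  0.84  1.97  0.   -0.  ]
xyz [-0.191 -0.067  0.412] w [ 0.     -0.4488  0.0034] rows>= 3.6
xyz [-0.191 -0.067  0.412] w [ 8.000e-04 -8.851e-01  3.400e-03] rows>= 7.1
```

View pics/w12.png

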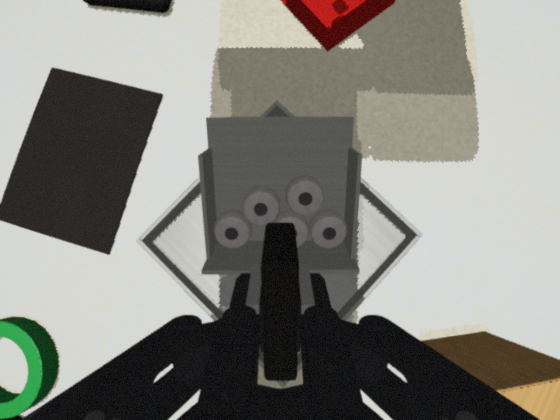

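View pics/s12.png

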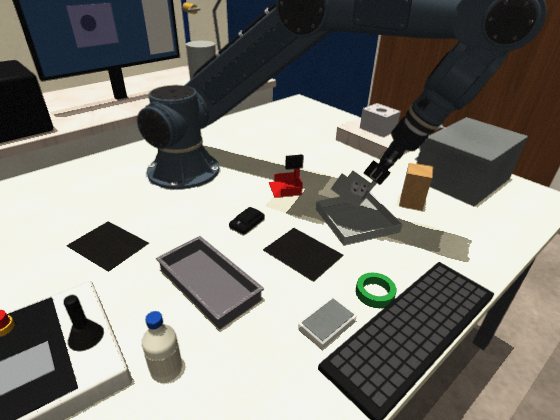

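All five are still in the pan over the tray, whose rim shows as a diamond at (140,238) to (418,235). I lower and tilt the lip down slowly.

```bash
python3 -m inch '[{"x":-0.05,"y":-0.02,"z":0.1,"wx":0.0,"wy":-0.07,"wz":0.0,"claw":-1.0},{"x":-0.1,"y":-0.04,"z":0.2,"wx":0.0,"wy":-0.16,"wz":0.0,"claw":-1.0},{"x":-0.15,"y":-0.06,"z":0.3,"wx":0.0,"wy":-0.26,"wz":0.0,"claw":-1.0},{"x":-0.19,"y":-0.07,"z":0.41,"wx":0.0,"wy":-0.36,"wz":0.0,"claw":-1.0},{"x":-0.19,"y":-0.07,"z":0.41,"wx":0.0,"wy":-0.45,"wz":0.0,"claw":-1.0},{"x":-0.19,"y":-0.07,"z":0.41,"wx":0.0,"wy":-0.54,"wz":0.0,"claw":-1.0},{"x":-0.19,"y":-0.07,"z":0.41,"wx":0.0,"wy":-0.62,"wz":0.0,"claw":-1.0},{"x":-0.19,"y":-0.07,"z":0.41,"wx":0.0,"wy":-0.7,"wz":0.0,"claw":-1.0},{"x":-0.19,"y":-0.07,"z":0.41,"wx":0.0,"wy":-0.75,"wz":0.0,"claw":-1.0},{"x":-0.19,"y":-0.07,"z":0.41,"wx":0.0,"wy":-0.75,"wz":0.0,"claw":-1.0}]'; python3 - <<'E'
from h import *
st();im=get_image('wrist');save(im,'w13')
cmd([.606,.243,.145],202,-50)
E
```

```text
time_s: 14.2
eef_pos: [0.6023, 0.2405, 0.1442]
orientation: [-0.19, 0.97, 0.029, 0.147]
force: [-0.8, -0.7, -3.6]
width: 0.0126
t 14.2 p [0.6023 0.2405 0.1442] yaw -157.89 th -17.18 roll 0.02 F [-0.8 -0.7 -3.6] T [-0.19  0.54  0.23] w 0.0126 q [ 0.38  0.29 -0.24  0.74  0.   -0.01]
xyz [-0.075  0.021  0.014] w [ 0.0016 -0.5742  0.0016] rows>= 4.6
```

View pics/w13.png

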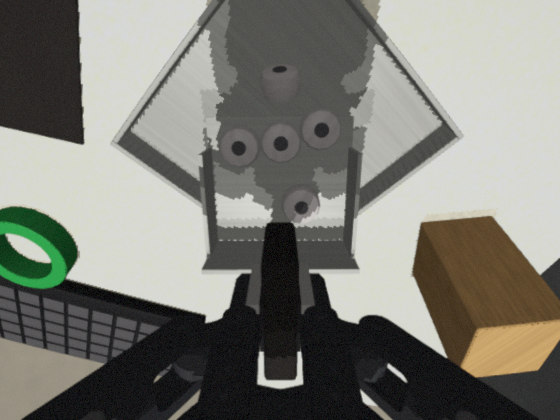

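The knobs are sliding out into the tray: one is just going over the lip at (280,82) and four are still on the pan. I continue the tilt.

```bash
python3 -m inch '[{"x":-0.08,"y":0.02,"z":0.01,"wx":0.0,"wy":-0.05,"wz":0.0,"claw":-1.0},{"x":-0.08,"y":0.02,"z":0.01,"wx":0.0,"wy":-0.1,"wz":0.0,"claw":-1.0},{"x":-0.08,"y":0.02,"z":0.01,"wx":0.0,"wy":-0.16,"wz":0.0,"claw":-1.0},{"x":-0.08,"y":0.02,"z":0.01,"wx":0.0,"wy":-0.22,"wz":0.0,"claw":-1.0},{"x":-0.08,"y":0.02,"z":0.01,"wx":0.0,"wy":-0.28,"wz":0.0,"claw":-1.0},{"x":-0.08,"y":0.02,"z":0.01,"wx":0.0,"wy":-0.34,"wz":0.0,"claw":-1.0},{"x":-0.08,"y":0.02,"z":0.01,"wx":0.0,"wy":-0.42,"wz":0.0,"claw":-1.0},{"x":-0.08,"y":0.02,"z":0.01,"wx":0.0,"wy":-0.5,"wz":0.0,"claw":-1.0},{"x":-0.08,"y":0.02,"z":0.01,"wx":0.0,"wy":-0.57,"wz":0.0,"claw":-1.0},{"x":-0.08,"y":0.02,"z":0.01,"wx":0.0,"wy":-0.57,"wz":0.0,"claw":-1.0}]'; python3 - <<'E'
from h import *
st();im=get_image('wrist');save(im,'w14')
E
```

```text
time_s: 15.08
eef_pos: [0.604, 0.2417, 0.1418]
orientation: [-0.174, 0.891, 0.08, 0.411]
force: [-1.6, -0.5, -3.8]
width: 0.0126
t 15.08 p [0.604  0.2417 0.1418] yaw -157.95 th -49.55 roll 0.02 F [-1.6 -0.5 -3.8] T [-0.54  1.27 -0.02] w 0.0126 q [ 0.38  0.18 -0.88 -0.35  0.01 -0.  ]
```

View pics/w14.png

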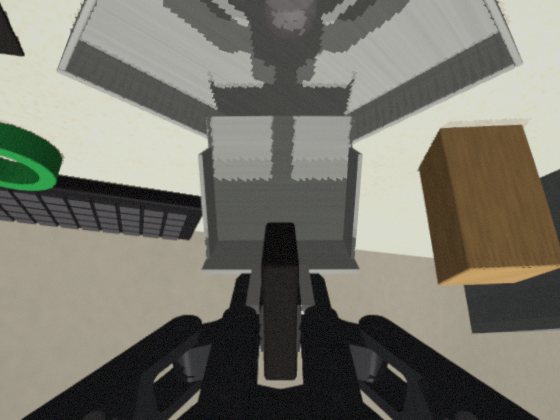

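The pan is empty. I'll check where the knobs are.

```bash
python3 - <<'E'
from h import *
st();a=get_image('top');b=get_image('scene')
A=cv2.resize(a["frame"][120:240,140:280],None,fx=2.8,fy=2.8,interpolation=cv2.INTER_CUBIC);B=cv2.resize(b["frame"][150:260,270:420],None,fx=2.66,fy=2.66,interpolation=cv2.INTER_CUBIC)
h=max(A.shape[0],B.shape[0]);A=cv2.copyMakeBorder(A,0,h-A.shape[0],0,0,0);B=cv2.copyMakeBorder(B,0,h-B.shape[0],0,0,0)
cv2.imwrite("pics/c15.png",cv2.cvtColor(np.hstack([A,B]),cv2.COLOR_RGB2BGR))
E
```

```text
t 15.13 p [0.6047 0.242  0.1421] yaw -157.94 th -49.35 roll 0.03 F [-0.1  0.3 -3.8] T [-0.4   1.06  0.04] w 0.0127 q [ 0.38  0.18 -0.87 -0.34  0.01 -0.  ]
```

View pics/c15.png

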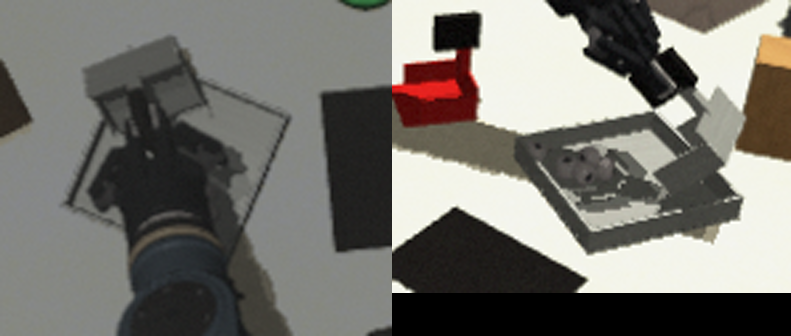

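The knobs are gathered in the tray's corner nearest the robot, clear of the lip. I lift straight up, then level the scoop.

```bash
python3 -c "
from h import *
p=get_obs()['eef_pos'];cmd([p[0],p[1],.215],202,-49.4)"
```

```text
xyz [-1.337e+00  1.000e-03 -1.140e+00] w [0.0016 0.0025 0.0008] rows>= 1.7
```

```bash
python3 -m inch '[{"x":-0.2,"y":0.0,"z":-0.17,"wx":0.0,"wy":0.0,"wz":0.0,"claw":-1.0},{"x":-0.6,"y":0.0,"z":-0.5,"wx":0.0,"wy":0.0,"wz":0.0,"claw":-1.0},{"x":-1.0,"y":0.0,"z":-0.85,"wx":0.0,"wy":0.0,"wz":0.0,"claw":-1.0},{"x":-1.34,"y":0.0,"z":-1.14,"wx":0.0,"wy":0.1,"wz":0.0,"claw":-1.0},{"x":-1.34,"y":0.0,"z":-1.14,"wx":0.0,"wy":0.25,"wz":0.0,"claw":-1.0},{"x":-1.34,"y":0.0,"z":-1.14,"wx":0.0,"wy":0.4,"wz":0.0,"claw":-1.0},{"x":-1.34,"y":0.0,"z":-1.14,"wx":0.0,"wy":0.55,"wz":0.0,"claw":-1.0},{"x":-1.34,"y":0.0,"z":-1.14,"wx":0.0,"wy":0.7,"wz":0.0,"claw":-1.0},{"x":-1.34,"y":0.0,"z":-1.14,"wx":0.0,"wy":0.82,"wz":0.0,"claw":-1.0},{"x":-1.34,"y":0.0,"z":-1.14,"wx":0.0,"wy":0.86,"wz":0.0,"claw":-1.0}]'; python3 - <<'E'
from h import *
st();im=get_image('wrist');save(im,'w16')
W=cloud(im);o=get_obs();Q=R.from_quat(o["orientation"]);P=Q.inv().apply((W-o["eef_pos"]).reshape(-1,3)).reshape(W.shape)
f=(P[...,2]>.08)&(P[...,2]<.1)&(abs(P[...,1])<.035)&(P[...,0]>-.008)&(P[...,0]<.07);b=P[f]
print("floor",np.linalg.lstsq(np.c_[b[:,:2],np.ones(len(b))],b[:,2],rcond=None)[0])
for v in (115,118,121,236,240,244): print(v,np.round(P[v,320],4))
E
```

```text
time_s: 16.07
eef_pos: [0.6075, 0.2432, 0.2194]
orientation: [-0.191, 0.978, 0.015, 0.078]
force: [1.2, 1.0, -1.8]
width: 0.0125
t 16.07 p [0.6075 0.2432 0.2194] yaw -157.91 th -9.16 roll 0.02 F [ 1.2  1.  -1.8] T [0.02 0.12 0.01] w 0.0125 q [ 0.38  0.35  0.08  1.14  0.   -0.01]
floor [ 0.01794359 -0.00018453  0.08488007]
115 [0.0658 0.0403 0.2053]
118 [0.0714 0.0265 0.0861]
121 [0.0694 0.0267 0.0871]
236 [-0.011   0.0295  0.0842]
240 [-0.0141  0.0296  0.084 ]
244 [-0.0139  0.0288  0.0768]
```

View pics/w16.png

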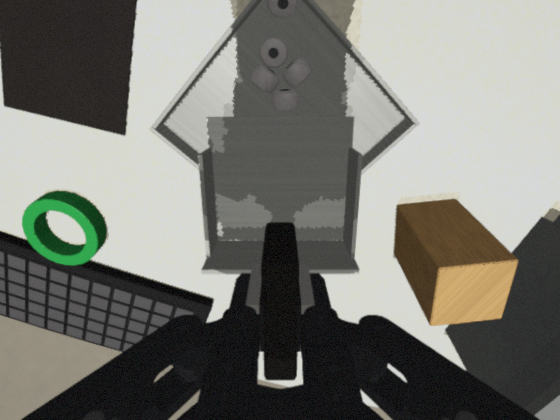

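All five knobs are in the tray: two flat at (282,5) and (274,52), three in a cluster around (280,80). The pan is empty. I return to hover over the mat.

```bash
python3 -c "
from h import *
cmd([.609,.0187,.15],186.5,0)"
```

```text
xyz [ 2.325 -5.214  1.356] w [0.0201 0.144  0.2717] rows>= 5.6
```

```bash
python3 -m inch '[{"x":0.1,"y":-0.3,"z":0.0,"wx":0.0,"wy":0.07,"wz":0.02,"claw":-1.0},{"x":0.35,"y":-0.9,"z":0.0,"wx":0.003,"wy":0.144,"wz":0.05,"claw":-1.0},{"x":0.7,"y":-1.7,"z":0.1,"wx":0.007,"wy":0.144,"wz":0.1,"claw":-1.0},{"x":1.0,"y":-2.5,"z":0.2,"wx":0.01,"wy":0.144,"wz":0.15,"claw":-1.0},{"x":1.4,"y":-3.3,"z":0.5,"wx":0.013,"wy":0.144,"wz":0.19,"claw":-1.0},{"x":1.8,"y":-4.1,"z":0.8,"wx":0.016,"wy":0.144,"wz":0.23,"claw":-1.0},{"x":2.1,"y":-4.8,"z":1.1,"wx":0.019,"wy":0.144,"wz":0.26,"claw":-1.0},{"x":2.33,"y":-5.21,"z":1.36,"wx":0.02,"wy":0.144,"wz":0.272,"claw":-1.0},{"x":2.33,"y":-5.21,"z":1.36,"wx":0.02,"wy":0.144,"wz":0.272,"claw":-1.0},{"x":2.33,"y":-5.21,"z":1.36,"wx":0.02,"wy":0.144,"wz":0.272,"claw":-1.0}]'; python3 - <<'E'
from h import *
import pickle
st();im=get_image('wrist');save(im,'w17');pickle.dump(im,open('w17.pkl','wb'))
W=cloud(im);o=get_obs();Q=R.from_quat(o["orientation"]);P=Q.inv().apply((W-o["eef_pos"]).reshape(-1,3)).reshape(W.shape)
f=(P[...,2]>.08)&(P[...,2]<.1)&(abs(P[...,1])<.035)&(P[...,0]>-.008)&(P[...,0]<.07);b=P[f]
print("floor",np.linalg.lstsq(np.c_[b[:,:2],np.ones(len(b))],b[:,2],rcond=None)[0])
cmd([.609,.0187,.15],186.5,0)
E
```

```text
time_s: 16.95
eef_pos: [0.609, 0.0177, 0.1507]
orientation: [-0.055, 0.998, 0.0, 0.0]
force: [-0.1, 0.6, -1.8]
width: 0.0126
t 16.95 p [0.609  0.0177 0.1507] yaw -173.64 th -0.03 roll 0.01 F [-0.1  0.6 -1.8] T [ 0.07 -0.01 -0.04] w 0.0126 q [ 0.03  0.42  0.03  1.18  0.   -0.08]
floor [0.00207818 0.00092931 0.08777765]
xyz [0.011 0.001 0.027] w [ 0.0004  0.0015 -0.0009] rows>= 0.0
```

View pics/w17.png

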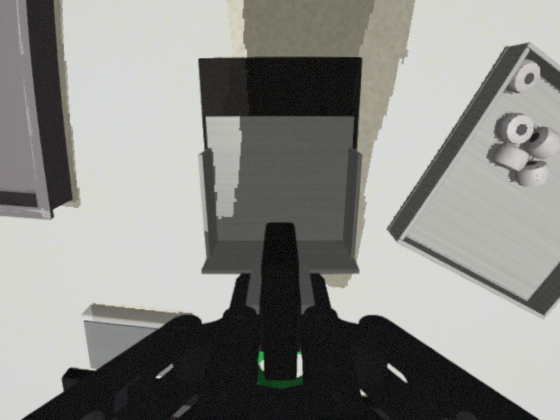

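The scoop hovers over the mat, whose front edge runs from (200,58) to (361,57). Two knobs and the cluster are visible in the tray. Next I check the mat's offset in the tool frame.

```bash
python3 - <<'E'
from h import *
import pickle
im=pickle.load(open('w17.pkl','rb'));o=get_obs();Q=R.from_quat(o["orientation"])
for u,v,z in[(200,58,.003),(361,57,.003),(207,149,.003)]:
    p=ray(im,u,v,z);print(np.round(p,4),np.round(Q.inv().apply(p-o["eef_pos"]),4))
# sub-pixel side edges of mat at row 80
F=im["frame"].astype(float).sum(-1)
for r in (65,80,100): 
    g=np.abs(np.diff(F[r,180:380]));print(r,[int(180+k) for k in np.argsort(g)[-4:]])
W=cloud(im);P=Q.inv().apply((W-o["eef_pos"]).reshape(-1,3)).reshape(W.shape)
print("lip",np.round(P[117:120,300],4).tolist())
E
```

```text
[ 0.5015 -0.0571  0.003 ] [ 0.116  -0.0632  0.1479]
[0.4868 0.0687 0.003 ] [0.1165 0.0634 0.1479]
[ 0.5727 -0.048   0.003 ] [ 0.0442 -0.0622  0.148 ]
65 [360, 361, 197, 198]
80 [200, 198, 360, 199]
100 [199, 201, 359, 200]
lip [[0.0734, 0.0125, 0.0876], [0.0727, 0.0126, 0.0878], [0.0721, 0.0126, 0.0876]]
```

The scoop origin (tool x of about 0.030, y 0) matches the mat centre (0.031, 0) to within 1 mm, so I lower it.

```bash
python3 -m inch '[{"x":0.02,"y":0.0,"z":0.3,"wx":0.0,"wy":0.0,"wz":0.0,"claw":-1.0},{"x":0.02,"y":0.0,"z":0.6,"wx":0.0,"wy":0.0,"wz":0.0,"claw":-1.0},{"x":0.02,"y":0.0,"z":0.9,"wx":0.0,"wy":0.0,"wz":0.0,"claw":-1.0},{"x":0.02,"y":0.0,"z":1.15,"wx":0.0,"wy":0.0,"wz":0.0,"claw":-1.0},{"x":0.02,"y":0.0,"z":1.3,"wx":0.0,"wy":0.0,"wz":0.0,"claw":-1.0},{"x":0.02,"y":0.0,"z":1.38,"wx":0.0,"wy":0.0,"wz":0.0,"claw":-1.0},{"x":0.02,"y":0.0,"z":1.42,"wx":0.0,"wy":0.0,"wz":0.0,"claw":-1.0},{"x":0.02,"y":0.0,"z":1.44,"wx":0.0,"wy":0.0,"wz":0.0,"claw":-1.0},{"x":0.02,"y":0.0,"z":1.44,"wx":0.0,"wy":0.0,"wz":0.0,"claw":-1.0}]'; python3 -c "
from h import *
st()"
```

```text
time_s: 17.75
eef_pos: [0.609, 0.0187, 0.0939]
orientation: [-0.056, 0.998, 0.0, 0.001]
force: [-0.1, 0.2, -2.2]
width: 0.0125
t 17.75 p [0.609  0.0187 0.0939] yaw -173.55 th -0.12 roll 0.02 F [-0.1  0.2 -2.2] T [-0.02  0.02 -0.02] w 0.0125 q [ 0.03  0.46 -0.07  1.04  0.   -0.08]
```

```bash
python3 -m inch '[{"x":0.0,"y":0.0,"z":0.02,"wx":0.0,"wy":0.0,"wz":0.0,"claw":-1.0},{"x":0.0,"y":0.0,"z":0.035,"wx":0.0,"wy":0.0,"wz":0.0,"claw":-1.0},{"x":0.0,"y":0.0,"z":0.035,"wx":0.0,"wy":0.0,"wz":0.0,"claw":-1.0},{"x":0.0,"y":0.0,"z":0.035,"wx":0.0,"wy":0.0,"wz":0.0,"claw":-1.0}]'; python3 -c "
from h import *
st()"
```

```text
time_s: 18.08
eef_pos: [0.6094, 0.0187, 0.093]
orientation: [-0.056, 0.998, 0.0, 0.002]
force: [1.2, -0.4, 1.1]
width: 0.0123
t 18.08 p [0.6094 0.0187 0.093 ] yaw -173.55 th -0.18 roll 0.01 F [ 1.2 -0.4  1.1] T [-0.03 -0.07 -0.01] w 0.0123 q [ 0.03  0.46 -0.07  1.04  0.   -0.08]
```

The scoop has touched the mat with a net 3 N upward, so I open and withdraw straight up.

```bash
python3 -m inch '[{"x":0.0,"y":0.0,"z":0.0,"wx":0.0,"wy":0.0,"wz":0.0,"claw":-0.6},{"x":0.0,"y":0.0,"z":0.0,"wx":0.0,"wy":0.0,"wz":0.0,"claw":-0.3},{"x":0.0,"y":0.0,"z":0.0,"wx":0.0,"wy":0.0,"wz":0.0,"claw":0.0},{"x":0.0,"y":0.0,"z":0.0,"wx":0.0,"wy":0.0,"wz":0.0,"claw":0.3},{"x":0.0,"y":0.0,"z":0.0,"wx":0.0,"wy":0.0,"wz":0.0,"claw":0.3},{"x":0.0,"y":0.0,"z":0.0,"wx":0.0,"wy":0.0,"wz":0.0,"claw":0.3},{"x":0.0,"y":0.0,"z":0.0,"wx":0.0,"wy":0.0,"wz":0.0,"claw":0.3},{"x":0.0,"y":0.0,"z":0.0,"wx":0.0,"wy":0.0,"wz":0.0,"claw":0.3}]' 30; python3 -c "
from h import *
st();save(get_image('wrist'),'w19')"
```

```text
time_s: 18.75
eef_pos: [0.6094, 0.0187, 0.0929]
orientation: [-0.056, 0.998, 0.0, 0.002]
force: [-0.6, -0.2, -0.0]
width: 0.0559
t 18.75 p [0.6094 0.0187 0.0929] yaw -173.55 th -0.18 roll 0.01 F [-0.6 -0.2 -0. ] T [-0.02  0.05  0.06] w 0.0559 q [ 0.03  0.46 -0.07  1.04  0.   -0.08]
```

View pics/w19.png

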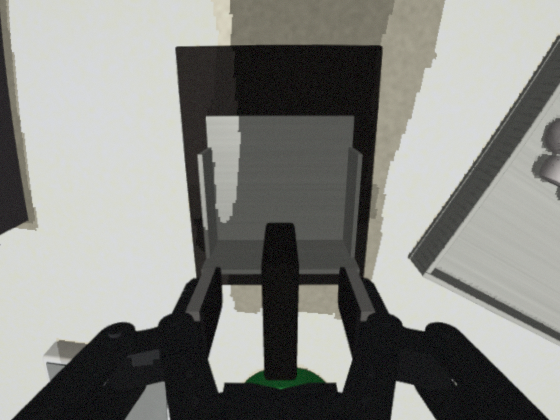

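Fingers are clear on both sides of the blade. I rise straight up and back away towards the robot.

```bash
python3 -m inch '[{"x":0.0,"y":0.0,"z":-0.3,"wx":0.0,"wy":0.0,"wz":0.0,"claw":0.3},{"x":0.0,"y":0.0,"z":-0.9,"wx":0.0,"wy":0.0,"wz":0.0,"claw":0.3},{"x":0.0,"y":0.0,"z":-1.6,"wx":0.0,"wy":0.0,"wz":0.0,"claw":0.3},{"x":0.0,"y":0.0,"z":-2.4,"wx":0.0,"wy":0.0,"wz":0.0,"claw":0.3},{"x":0.0,"y":0.0,"z":-3.2,"wx":0.0,"wy":0.0,"wz":0.0,"claw":0.3},{"x":0.8,"y":0.0,"z":-3.7,"wx":0.0,"wy":0.0,"wz":0.0,"claw":0.3},{"x":1.6,"y":0.0,"z":-4.0,"wx":0.0,"wy":0.0,"wz":0.0,"claw":0.3},{"x":2.4,"y":0.0,"z":-4.0,"wx":0.0,"wy":0.0,"wz":0.0,"claw":0.3},{"x":3.2,"y":0.0,"z":-4.0,"wx":0.0,"wy":0.0,"wz":0.0,"claw":0.3},{"x":4.0,"y":0.0,"z":-4.0,"wx":0.0,"wy":0.0,"wz":0.0,"claw":0.3}]'; python3 -m inch '[{"x":1.0,"y":-1.0,"z":0.0,"wx":0.0,"wy":0.0,"wz":0.0,"claw":0.3},{"x":2.0,"y":-2.0,"z":0.0,"wx":0.0,"wy":0.0,"wz":0.0,"claw":0.3},{"x":2.0,"y":-3.0,"z":0.0,"wx":0.0,"wy":0.0,"wz":0.0,"claw":0.3},{"x":2.0,"y":-4.0,"z":0.0,"wx":0.0,"wy":0.0,"wz":0.0,"claw":0.3},{"x":2.0,"y":-5.0,"z":0.0,"wx":0.0,"wy":0.0,"wz":0.0,"claw":0.3},{"x":2.0,"y":-6.0,"z":0.0,"wx":0.0,"wy":0.0,"wz":0.0,"claw":0.3},{"x":2.0,"y":-6.0,"z":0.0,"wx":0.0,"wy":0.0,"wz":0.0,"claw":0.3}]'; python3 - <<'E'
from h import *
st();a=get_image('top');save(a,'t20');b=get_image('scene');save(b,'s20')
W=cloud(a)
def reg(x,y,z): return (W[...,0]>x[0])&(W[...,0]<x[1])&(W[...,1]>y[0])&(W[...,1]<y[1])&(W[...,2]>z[0])&(W[...,2]<z[1])
for n,r in(("handle",((.5,.72),(-.07,.1),(.085,.13))),("pan",((.5,.72),(-.07,.1),(.02,.06)))):
    print(n,cv2.minAreaRect(W[reg(*r)][:,:2].astype(np.float32)))
cv2.imwrite("pics/t20c.png",cv2.cvtColor(cv2.resize(a["frame"][120:270,150:420],None,fx=2.9,fy=2.9,interpolation=cv2.INTER_CUBIC),cv2.COLOR_RGB2BGR))
E
```

```text
time_s: 19.63
eef_pos: [0.4485, 0.0006, 0.2526]
orientation: [-0.056, 0.998, 0.0, 0.002]
force: [0.3, 0.3, 0.4]
width: 0.0555
time_s: 20.22
eef_pos: [0.396, -0.2511, 0.2524]
orientation: [-0.055, 0.998, -0.001, 0.002]
force: [0.5, 0.8, -0.2]
width: 0.0554
t 20.22 p [ 0.396  -0.2511  0.2524] yaw -173.69 th -0.27 roll -0.1 F [ 0.5  0.8 -0.2] T [0.08 0.02 0.  ] w 0.0554 q [-0.57  0.13 -0.11  1.32  0.   -0.68]
handle ((0.6111071109771729, 0.01866823434829712), (0.055481918156147, 0.01386572141200304), 6.665093898773193)
pan ((0.5944446921348572, 0.0168442539870739), (0.0688568651676178, 0.09583291411399841), 6.6163434982299805)
```

View pics/t20c.png

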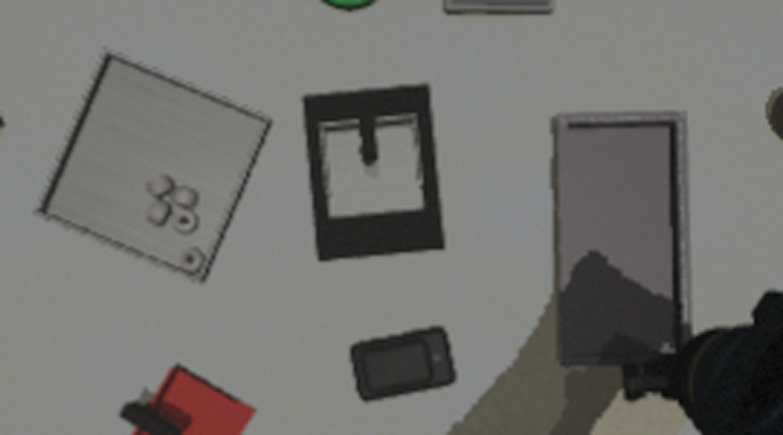

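View pics/s20.png

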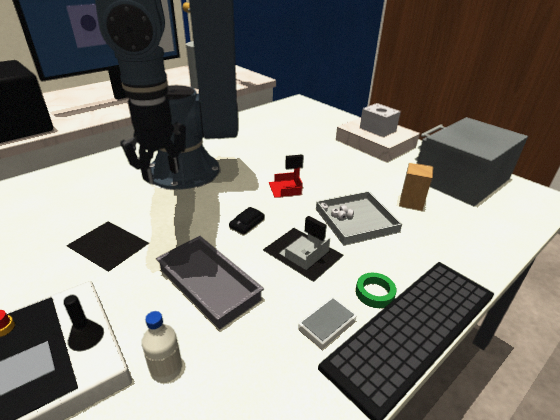

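View pics/t20.png

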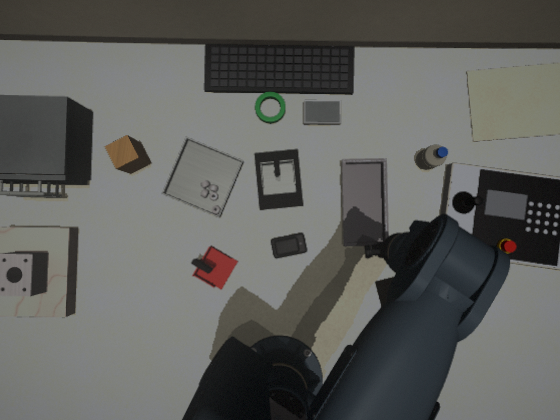

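The scoop stands upright on the mat, with handle at (0.611, 0.019) and yaw 186.6°. The tray holds five knobs, the bin looks empty, and nothing else has moved against the first pictures. Handing in.

```bash
python3 -m inch '[{"x":0.0,"y":0.0,"z":0.0,"wx":0.0,"wy":0.0,"wz":0.0,"claw":0.3},{"x":0.0,"y":0.0,"z":0.0,"wx":0.0,"wy":0.0,"wz":0.0,"claw":0.3},{"x":0.0,"y":0.0,"z":0.0,"wx":0.0,"wy":0.0,"wz":0.0,"claw":0.3}]'; python3 -c "
from h import *
print(hand_in());st()"
```

```text
time_s: 20.57
eef_pos: [0.3959, -0.249, 0.252]
orientation: [-0.055, 0.998, 0.0, 0.002]
force: [0.3, -0.5, -0.3]
width: 0.0557
the job is handed in; nothing more can be done
None
the job is handed in; nothing more can be done
```

The job is done and handed in at about 20.6 s of the 64 s allowed. All five knobs are in the tray, and the empty scoop stands upright on its mat with the gripper let go. hand_in reported no verdict.

I gripped the scoop by its blade, pushed it along the bin floor to the near wall, and tilted it back to hold the knobs. I then tipped them into the tray with the lip about 3–6 cm above the desk.

- **Knobs:** The last top picture shows five in the tray and none on the desk. The arm partly hid the near end of the bin in that picture. The scene camera shows the bin empty.
- **Scoop:** It is upright, with its handle at (0.611, 0.019) and yaw 186.6° (the mat's yaw is about 186.5°).
- **Centring on the mat:** My two checks disagreed slightly. The wrist camera put the scoop within about 1 mm of the mat's middle, and the top camera about 3–5 mm off.
- **Forces:** The wrist force read under 10 N after every move.
- **Everything else:** The other things on the desk look unmoved against the first pictures, by eye only.

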